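Load the UV curing station and start it

ROBOT

A 6-joint arm with a two-finger parallel gripper is mounted at the origin on the work surface. World frame = base frame: x ahead of the robot, y to its left, z up, the work surface at z = 0. Lengths are in m, angles in degrees, forces in N, time in s.
With the tool pointing down it reaches from about 0.275 to 0.85 m from the base axis. Payload 19 kg.
Tool frame: the origin (TCP) lies at the very end of the fingers, on their centre line; the grasp point (between the pads) lies 19 mm behind it (env.grip_depth is the z of the grasp point in the tool frame, in m); z points along the fingers, y is the direction in which the jaws open and shut (so a half turn about z gives the same grasp; the last joint's range is limited). The gripper opens to 85 mm and grips with 20 to 120 N. Pads are 22 mm wide; open, the fingers measure 114 mm over their backs; the gripper's body (76 mm by 85 mm) begins 54 mm behind the grasp point. The pads swing forward as they close: fully open they stand 13 mm farther back than shut.
Start: joints at [63.713, 8.623, 82.357, -0, 89.026, -7.678], TCP at [0.183, 0.545, 0.21] pointing down, gripper open.
Joint ranges: [-160.23, 160.23], [-39.13, 120.54], [6.94, 153.29], [-79.49, 259.48], [9.18, 160.14], [-161.06, 161.06]. Speed limits (degrees/s): [108.29, 108.29, 127.2, 172.46, 172.46, 172.46].

INTERFACE

Orientations are given as [roll, pitch, yaw] about the fixed x, y, z axes, in that order (R = Rz(yaw) Ry(pitch) Rx(roll)).
In Python, from rig import env gives the robot as it stands.
- The arm moves only by the shell command python3 -m jog 'ROWS' [FORCE]. ROWS is JSON, a list of rows, each an object with "slide": the shift along the tool's x, y, z each as a share of 0.12 m, from -1 to 1, a list of three; "roll": the turn about the tool's z as a share of 0.5 rad, from -1 to 1; "hand": the opening, from -1 (shut) to 1 (fully open), so that 0 is half open. A call has 1 to 8 rows; each row is the pose to reach, as a shift and turn from the pose commanded when the call began, along the tool's axes at that moment; what a row does not reach only later rows make up. A row lasts 1/8 s, in which the tool goes at most 62.5 mm and 10.7 degrees, less where a joint would pass 70% of its speed; a pose out of reach is approached as far as the arm can. A call with a number of a shift or a turn outside -1 to 1 is refused whole. A call with a gripper value outside its range is refused whole. The fingers move at their own pace and stop on an object; FORCE is the grip in N (left out, the last holds). Time passes only in rows, so rows that repeat a pose let the fingers close. It gives the time, the measured TCP pose, the force and the opening at its end, in the units of the state.
- env.sense(): the state, without advancing time (a new reading comes with each control period).
- env.get_image(name): name is "scene" or "top"; returns the picture (420x560x3 uint8, red, green, blue); there is no depth.
- env.camera_params(name): a dict with "K" (3x3 intrinsics, pixels), "world_from_camera" (4x4, takes a point from camera to world coordinates). Camera axes: x right, y down, z forward; pixel columns grow to the right and rows downward; lengths in m; the calibration is good to about 2 mm. A picture is of the moment at which its call begins. camera_params takes no time and is no camera call.
- env.close_job(): hands the job in, once; it reports no verdict.
The state is a dict: "time_s": time; "qpos": joint angles; "joint_velocities": joint speeds; "joint_efforts": joint torques, N m; "eef_pos": TCP position; "orientation": TCP orientation; "wrist_force": force on the tool from outside, world axes, zero at the start; "torque": the same for the moment, N m; "opening": opening from 0.0 (shut) to 1.0 (fully open).
Only numpy, scipy, OpenCV 4.12 (cv2) and the standard library are available. Lean on these libraries where they do the work, as an engineer would, in place of code of your own. Each camera call takes 0.05 s, during which the arm holds its last target. There are 200 camera calls.

TASK

Put every nail-swatch cassette that stands on the table into its own slot of the UV curing station, painted side towards the blue lamp panel, pressing it straight down past the orange spring latch until it is fully home and the latch has snapped shut over its foot; and slide the UV meter blade flat into the meter port until its red line is level with the mouth. When all that is done, press the green start button, leaving the cassettes and meter in place; leave the jars, bottles, cup and buffer block where they are.

Things in the scene. Friction and masses are not known exactly. Their poses are not given: they have to be found in the camera images.
- station: Fixed UV curing station, 0.49 m wide (y), 0.16 m deep (x); place and yaw vary. Origin on the table in the middle of its rack; x points from the rack to the blue LED panel (away from the robot), y along the row of slots. A magenta housing at each end, 58 mm wide, x = -35 to 115 mm: at y = +217.5 mm (70 mm high, meter port in its robot-side face) and -217.5 mm (50 mm high, start button on top).
- rack (a point): At the station's origin, same axes. White rack of five open-topped slots at x = 0, y = -150, -75, 0, 75, 150 mm, floor 8 mm above the table. A slot is 44 (x) x 60 mm (y): a cassette foot has 2 mm play all round. Walls between slots 45 mm high, rear rail with flared lip 57 mm, front rail 26 mm. The origin of a seated cassette lies at x = 20 mm on the floor, mid-slot in y.
- lamp (a point): Middle of the top edge of the blue LED lamp panel's lit face (purple, looking at the rack): 88 mm from the slots' centre line, 118 mm above the table, 385 mm wide along y.
- latch1 (a joint): Orange spring latch, 24 mm wide, on the robot side of slot 1 (y = -150 mm): 0 shut, to 0.014 m pressed back towards the robot. Shut, its nose, 28 to 50 mm above the table (thumb tab to 60), reaches 6 mm over a seated foot. A foot pressed straight down meets its bevel 25 mm above the seat and pushes it back (10 to 20 N; its weight is not enough); it then snaps shut 2 mm above the foot.
- latch2 (a joint): Orange spring latch, 24 mm wide, on the robot side of slot 2 (y = -75 mm): 0 shut, to 0.014 m pressed back towards the robot. Shut, its nose, 28 to 50 mm above the table (thumb tab to 60), reaches 6 mm over a seated foot. A foot pressed straight down meets its bevel 25 mm above the seat and pushes it back (10 to 20 N; its weight is not enough); it then snaps shut 2 mm above the foot.
- latch3 (a joint): Orange spring latch, 24 mm wide, on the robot side of slot 3 (y = 0 mm): 0 shut, to 0.014 m pressed back towards the robot. Shut, its nose, 28 to 50 mm above the table (thumb tab to 60), reaches 6 mm over a seated foot. A foot pressed straight down meets its bevel 25 mm above the seat and pushes it back (10 to 20 N; its weight is not enough); it then snaps shut 2 mm above the foot.
- latch4 (a joint): Orange spring latch, 24 mm wide, on the robot side of slot 4 (y = 75 mm): 0 shut, to 0.014 m pressed back towards the robot. Shut, its nose, 28 to 50 mm above the table (thumb tab to 60), reaches 6 mm over a seated foot. A foot pressed straight down meets its bevel 25 mm above the seat and pushes it back (10 to 20 N; its weight is not enough); it then snaps shut 2 mm above the foot.
- latch5 (a joint): Orange spring latch, 24 mm wide, on the robot side of slot 5 (y = 150 mm): 0 shut, to 0.014 m pressed back towards the robot. Shut, its nose, 28 to 50 mm above the table (thumb tab to 60), reaches 6 mm over a seated foot. A foot pressed straight down meets its bevel 25 mm above the seat and pushes it back (10 to 20 N; its weight is not enough); it then snaps shut 2 mm above the foot.
- c1: Loose swatch cassette, red, 140 g, standing on the table; may be absent. Grey foot 40 (x) x 56 (y) x 18 mm high; white panel 12 (x) x 50 mm (y), up to 100 mm above the underside; painted nail tips on its +x face 43 to 69 mm up, bare grip zone above 76 mm. Origin: middle of the foot's lower edge on the painted side; foot and panel are centred at x = -20 mm. x out of the painted side, z up.
- c2: Loose swatch cassette, green, 140 g, standing on the table; may be absent. Grey foot 40 (x) x 56 (y) x 18 mm high; white panel 12 (x) x 50 mm (y), up to 100 mm above the underside; painted nail tips on its +x face 43 to 69 mm up, bare grip zone above 76 mm. Origin: middle of the foot's lower edge on the painted side; foot and panel are centred at x = -20 mm. x out of the painted side, z up.
- c3: Loose swatch cassette, yellow, 140 g, standing on the table; may be absent. Grey foot 40 (x) x 56 (y) x 18 mm high; white panel 12 (x) x 50 mm (y), up to 100 mm above the underside; painted nail tips on its +x face 43 to 69 mm up, bare grip zone above 76 mm. Origin: middle of the foot's lower edge on the painted side; foot and panel are centred at x = -20 mm. x out of the painted side, z up.
- c4: Loose swatch cassette, violet, 140 g, standing on the table; may be absent. Grey foot 40 (x) x 56 (y) x 18 mm high; white panel 12 (x) x 50 mm (y), up to 100 mm above the underside; painted nail tips on its +x face 43 to 69 mm up, bare grip zone above 76 mm. Origin: middle of the foot's lower edge on the painted side; foot and panel are centred at x = -20 mm. x out of the painted side, z up.
- c5: Loose swatch cassette, light blue, 140 g, standing on the table; may be absent. Grey foot 40 (x) x 56 (y) x 18 mm high; white panel 12 (x) x 50 mm (y), up to 100 mm above the underside; painted nail tips on its +x face 43 to 69 mm up, bare grip zone above 76 mm. Origin: middle of the foot's lower edge on the painted side; foot and panel are centred at x = -20 mm. x out of the painted side, z up.
- meter: Loose UV meter blade, 90 g, lying flat: aluminium blade 140 (x) x 28 (y) x 5 mm with a red depth line across it, 50 mm short of the tip. Origin on the underside at the red line, x towards the tip, z up: the blade spans x = -90 to +50 mm. Upright black grip 28 (x) x 16 (y) mm centred at x = -72 mm, its top 45 mm above the underside.
- port (a point): Middle of the mouth of the meter port, at table level, in the robot-side face of the magenta housing at the station's +y end. The port is a flat gap open down to the table top, 38 mm wide, 13 mm high, 120 mm deep, running along the station's x. Axes as the station's.
- start (a joint): Green start button: 0 = released, 0.006 m = fully pressed (5 N), springs back; works from 0.004 m.
- start_top (a point): Centre of the top of the green start button (26 mm across) on the magenta housing at the station's -y end; pressed downwards.
- jar_pink: Bystander: small pink glitter jar with clear lid, 38 mm across, 42 mm tall. Origin under its centre.
- jar_gold: Bystander: small gold-brown glitter jar with clear lid, 38 mm across, 42 mm tall. Origin under its centre.
- polish_mint: Bystander: mint-green polish bottle with white cap, 28 mm across, 58 mm tall. Origin under its centre.
- polish_lime: Bystander: lime polish bottle with white cap, 28 mm across, 58 mm tall. Origin under its centre.
- cup: Bystander: orange plastic cup, 68 mm across, 85 mm tall. Origin under its centre.
- buffer: Bystander: pale blue nail buffer block, 95 x 26 x 26 mm, lying flat. Origin under its centre.
Not all that is in view belongs to the job. What is shaped like the meter but brown or turquoise is not meant. Leave any pink look-alike of the c4 alone.

How it is judged:
By the outcome, as a careful person would: the job done as asked, in the order asked, and still so for the second after the job is handed in, with the robot touching nothing.
Of c1, c2, c3, c4, c5 only 3 to 5 are there at a start; the rules pass over those that are not, and their reading is None.
At some moment in a run one of c1, c2, c3, c4, c5, meter may be knocked a few centimetres aside while the robot is not near it.
It also fails if it takes over 210 s, if anything falls off the work surface, if the arm or the gripper's body presses on something with over 40 N, if the wrist force passes 120 N, or if a joint passes its speed limit or range.

## Working session

There is one attempt and no reset: what is moved stays moved. The work goes in short steps, Python scripts to look and compute and a shell command to move; the robot and the scene stay as the last step left them, time stands still between calls to the robot, and variables do not carry over. Pictures are saved under pics/ and viewed, about 12 in all and at most 16, crops included, and the job is handed in when it is done.

```bash
ls; mkdir -p pics; python3 - <<'E'
from rig import env
import cv2,numpy as np
for n in("scene","top"):
    im=env.get_image(n); cv2.imwrite(f"pics/{n}0.png",im[:,:,::-1])
    p=env.camera_params(n); print(n,np.round(p["K"],1).tolist(),np.round(p["world_from_camera"],4).tolist())
s=env.sense(); print({k:np.round(v,3).tolist() for k,v in s.items()}, env.grip_depth)
E
```

```text
pics
scene [[476.2, 0.0, 276.2], [0.0, 476.2, 212.9], [0.0, 0.0, 1.0]] [[0.8256, 0.3534, -0.4398, 1.0267], [0.5637, -0.4859, 0.6679, -0.7886], [0.0223, -0.7994, -0.6004, 0.8288], [0.0, 0.0, 0.0, 1.0]]
top [[391.9, 0.0, 281.0], [0.0, 391.9, 213.4], [0.0, 0.0, 1.0]] [[0.028, -0.9873, 0.1563, 0.3438], [-0.999, -0.0331, -0.0299, 0.0157], [0.0347, -0.1553, -0.9873, 1.0994], [0.0, 0.0, 0.0, 1.0]]
{'time_s': 0.1, 'qpos': [63.71, 8.65, 82.387, 0.0, 89.025, -7.676], 'joint_velocities': [-0.033, -0.134, 0.04, 0.049, -0.02, 0.002], 'joint_efforts': [0.004, -71.438, -57.18, -0.0, 0.007, -0.0], 'eef_pos': [0.183, 0.545, 0.209], 'orientation': [-179.938, -0.008, 161.387], 'wrist_force': [0.851, -0.049, -0.561], 'torque': [-0.014, -0.034, -0.002], 'opening': 1.001} -0.0187
```

View pics/scene0.png

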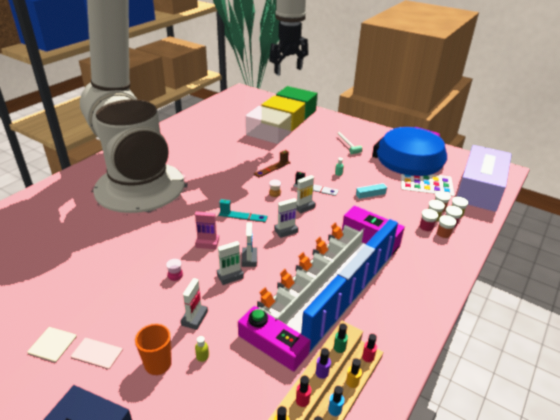

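View pics/top0.png

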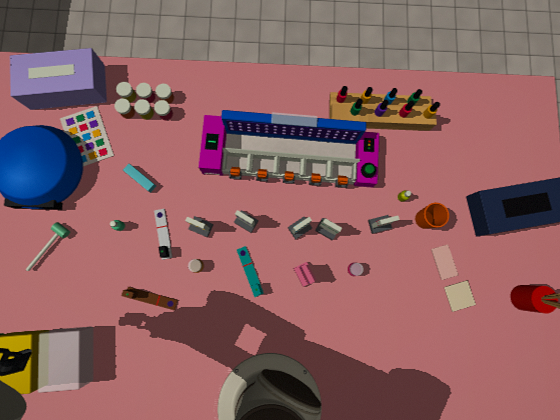

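Candidates in top view: cassettes at (199,226), (246,221), (301,228), (329,229), (383,223), with a pink look-alike at (304,273). The meter is at (162,233) with a black grip; the brown (150,298) and turquoise (250,271) ones are decoys. The station is at about (290,160). I'll check these choices in close crops.

```bash
python3 - <<'E'
import cv2
a=cv2.imread("pics/scene0.png")[140:345,160:415]; cv2.imwrite("pics/sc.png",cv2.resize(a,None,fx=2.9,fy=2.9,interpolation=cv2.INTER_CUBIC))
b=cv2.imread("pics/top0.png")[100:270,145:410]; cv2.imwrite("pics/tc.png",cv2.resize(b,None,fx=3,fy=3,interpolation=cv2.INTER_CUBIC))
E
```

```text
(no output)
```

View pics/sc.png

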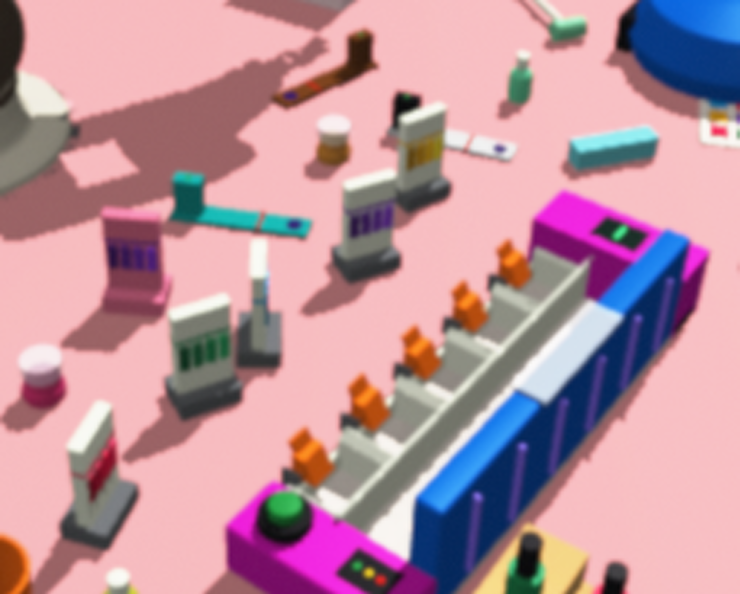

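View pics/tc.png

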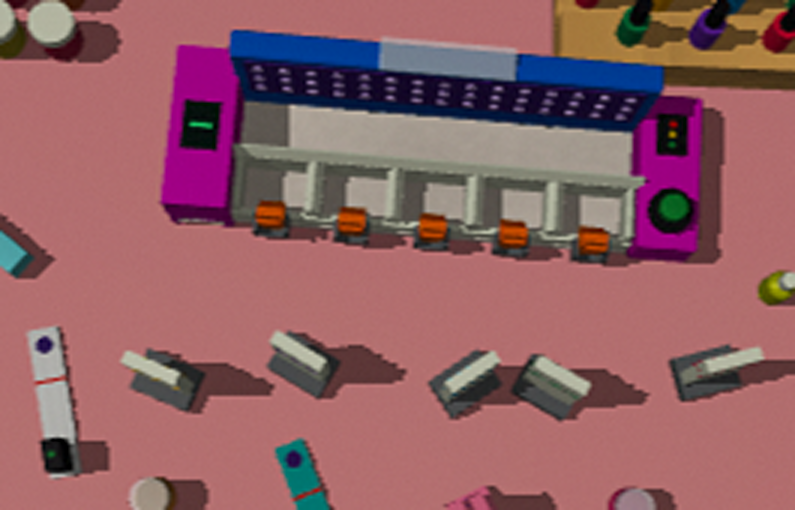

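Both crops agree. Yellow is at scene (305,193), violet (287,215), light blue (260,250), green (229,262), red (192,302), all with paint facing roughly +x. The meter is the white blade with the black grip, tip towards the station. Next I measure positions.

```bash
cat > h.py <<'E'
import cv2,numpy as np
from rig import env
P={n:env.camera_params(n) for n in("scene","top")}
def ray(n,uv,z):
    K=P[n]["K"];T=np.array(P[n]["world_from_camera"])
    uv=np.atleast_2d(np.asarray(uv,float))
    d=np.c_[uv,np.ones(len(uv))]@np.linalg.inv(K).T@T[:3,:3].T
    return T[:3,3]+d*((z-T[2,3])/d[:,2:])
def proj(n,X):
    T=np.linalg.inv(P[n]["world_from_camera"]);q=np.atleast_2d(X)@T[:3,:3].T+T[:3,3]
    q=q@np.array(P[n]["K"]).T;return q[:,:2]/q[:,2:]
def img(n): return env.get_image(n)
S=6
def rect(mask,n,z,smin=20):
    "list of (area_mm2, centre, long, short, yaw of long side) from a float mask, on plane z"
    m=cv2.resize(mask.astype(np.float32),None,fx=S,fy=S,interpolation=cv2.INTER_CUBIC)>.5
    out=[]
    for c in cv2.findContours(m.astype(np.uint8),0,1)[0]:
        if cv2.contourArea(c)<smin*S*S: continue
        w=ray(n,(c[:,0]+.5)/S-.5,z)[:,:2]
        (cx,cy),(a,b),t=cv2.minAreaRect((w*1000).astype(np.float32))
        if a<b:a,b,t=b,a,t+90
        out.append((cv2.contourArea(c)/S/S,cx,cy,a,b,(t+90)%180-90,(c[:,0].mean(0)/S).round(0).tolist()))
    return out
def show(l):
    for r in l: print(*[np.round(v,1) for v in r[:-1]],r[-1])
E
python3 - <<'E'
from h import *
t=img("top").astype(float);h=cv2.cvtColor(t.astype(np.uint8),cv2.COLOR_RGB2HSV).astype(float)
mag=(h[...,0]>140)&(h[...,0]<158)&(h[...,1]>200); 
print("magenta");show(rect(mag,"top",.06,100))
ora=(h[...,0]<15)&(h[...,1]>190)&(h[...,2]>150); ora[205:]=0;ora[:155]=0
print("orange");show(rect(ora,"top",.055,8))
print("top row of pixels over violet",h[214:236:2,240:256:2,2].astype(int));print(h[214:236:2,240:256:2,1].astype(int))
E
```

```text
magenta
1072.1 669.9 -247.6 157.7 64.1 -2.9 [367.0, 160.0]
1221.8 694.2 177.4 168.5 66.0 -2.6 [212.0, 146.0]
orange
13.4 552.0 -438.2 35.9 8.4 -88.0 [435.0, 204.0]
22.0 610.6 -182.4 27.2 8.4 -89.2 [343.0, 179.0]
22.0 614.7 -108.9 24.8 10.8 -89.1 [316.0, 177.0]
9.5 612.1 40.5 21.5 5.3 -89.7 [262.0, 176.0]
19.8 617.7 -34.5 24.8 8.7 83.8 [289.0, 175.0]
22.9 621.6 39.6 24.8 9.9 83.6 [262.0, 173.0]
21.9 625.0 114.8 21.4 8.0 -87.8 [235.0, 170.0]
top row of pixels over violet [[186 190 162  74  76  87 133 182]
 [189 186 186 192  97  35  70  85]
 [ 90 137 188 186 186 179  69  37]
 [ 80  91  96 173 187 185 193  44]
 [ 73  74  93  88 104 187 123  61]
 [ 75  74  73  74  96  94  71  63]
 [ 96  73  75  75  74  83  77  37]
 [183 171  68  72  74  75  70  77]
 [179 180 184 122  68  74  64  93]
 [179 180 179 180 187  90  93 101]
 [179 179 179 178 181 181 182 181]]
[[ 29  27  27  10  50 106 104  97]
 [ 30  27  30  28  21  22  95 108]
 [ 14  30  28  27  29  27  18  14]
 [ 19  14  16  29  29  28  28  17]
 [  7  10  25  14  15  30  27  25]
 [ 10   7   3   3  29  16  36  24]
 [ 69  14  10   7  10  18  30  21]
 [ 98 101  11  14   7   3  11  99]
 [ 97  98 100  94   0  10  52 107]
 [100  96  97  99 100  74 107 104]
 [ 97  97  98  99  97  96  98  99]]
```

```bash
cat >> h.py <<'E'
from scipy.ndimage import label,center_of_mass
def masks(n,im):
    h=cv2.cvtColor(im,cv2.COLOR_RGB2HSV).astype(float)
    return h
def tops(n,im,roi,z=.1,v0=None,sub=55):
    "white panel tops: smooth mask from brightness, low saturation"
    h=masks(n,im);m=np.clip((h[...,2]-130)/90,0,1)+0
    m=((h[...,2]-90)/100).clip(0,1)*((80-h[...,1])/50).clip(0,1)
    k=np.zeros_like(m);r=roi;k[r[1]:r[3],r[0]:r[2]]=m[r[1]:r[3],r[0]:r[2]]
    return rect(k,n,z,sub)
E
python3 - <<'E'
from h import *
t=img("top"); h=masks("top",t)
print("cass tops");show(tops("top",t,(180,205,410,245),.1,sub=30))
print("meter");show(tops("top",t,(145,200,178,262),.004,sub=30))
a=np.deg2rad(-2.77);ex=np.array([np.cos(a),np.sin(a)]);ey=np.array([-ex[1],ex[0]])
mag=((h[...,0]>140)&(h[...,0]<160)&(h[...,1]>150)).astype(np.float32)
m=cv2.resize(mag,None,fx=S,fy=S,interpolation=cv2.INTER_CUBIC)>.5
for c in cv2.findContours(m.astype(np.uint8),0,1)[0]:
    if cv2.contourArea(c)<400*36: continue
    px=(c[:,0]+.5)/S-.5; ht=.07 if px[:,0].mean()<280 else .05; s=1 if ht==.07 else -1
    wt=ray("top",px,ht)[:,:2];wb=ray("top",px,0)[:,:2]
    far=np.percentile(wt@ex,98); near=np.percentile(wb@ex,2)
    yo=s*np.percentile(s*(wt@ey),98) 
    print("x0 est far",far-.115,"near",near+.035,"outer y (top)",yo-s*.2465)
lat=[(610.6,-182.4),(614.7,-108.9),(617.7,-34.5),(621.6,39.6),(625,114.8)]
print("latch ex,ey",np.round([(np.dot(l,ex),np.dot(l,ey)-75*(i-2)) for i,l in enumerate(lat)],1).tolist())
v=h[...,2][204:240];s=h[...,1][204:240]
# scene view: same
im=img("scene");print("scene whites");show(tops("scene",im,(170,165,330,330),.1,sub=20))
E
```

```text
cass tops
81.3 477.1 -147.0 49.8 12.2 61.4 [332.0, 225.0]
82.2 477.7 -69.5 50.8 12.0 -54.4 [303.0, 224.0]
84.1 472.2 205.6 50.3 13.0 68.6 [195.0, 223.0]
77.6 495.3 -296.4 50.8 12.1 -73.4 [390.0, 220.0]
84.5 490.9 80.8 50.3 12.5 60.8 [244.0, 217.0]
meter
185.0 438.9 308.1 59.5 28.7 13.1 [164.0, 237.0]
162.0 494.7 321.3 48.6 28.5 13.3 [160.0, 218.0]
x0 est far 0.6482822526091802 near 0.6526154059751881 outer y (top) -0.003941556391779677
x0 est far 0.6498832460864546 near 0.6519543758043991 outer y (top) -0.004658092587351587
latch ex,ey [[618.7, -2.7], [619.2, -4.1], [618.6, -4.6], [619.0, -5.4], [618.7, -5.1]]
scene whites
176.7 493.8 -302.2 69.5 19.9 -73.7 [190.0, 289.0]
402.2 727.6 -182.9 165.2 34.7 87.3 [308.0, 305.0]
108.3 415.2 -261.1 36.4 26.2 -45.5 [175.0, 263.0]
1242.0 670.8 -146.8 241.5 50.8 87.4 [296.0, 285.0]
143.2 472.9 -151.8 66.6 30.7 75.0 [227.0, 247.0]
122.1 481.1 -78.1 78.1 21.6 -52.6 [250.0, 232.0]
27.5 464.0 -6.2 47.8 18.7 7.7 [261.0, 215.0]
28.7 415.9 -24.9 57.1 16.9 9.6 [241.0, 212.0]
132.5 491.6 84.5 104.5 40.6 77.5 [289.0, 201.0]
119.3 529.3 188.0 56.1 38.8 13.0 [322.0, 189.0]
86.8 408.3 137.8 40.6 36.5 -53.8 [275.0, 183.0]
86.4 469.2 196.7 80.4 27.6 79.8 [305.0, 180.0]
163.3 154.7 15.8 86.6 42.1 -45.5 [176.0, 174.0]
```

```bash
cat >> h.py <<'E'
A=np.deg2rad(-2.77);SO=np.array([.6505*np.cos(A)+.0043*np.sin(A),.6505*np.sin(A)-.0043*np.cos(A)])
def st(x,y):  # station -> world
    return SO+np.array([np.cos(A)*x-np.sin(A)*y,np.sin(A)*x+np.cos(A)*y])
def plan(*wps):
    "waypoints (x,y,z,psi): print slide shares and roll for chained calls"
    s=env.sense();p=np.array(s["eef_pos"]);psi=s["orientation"][2]
    for w in wps:
        g=np.array(w[:3]);dps=(w[3]-psi+180)%360-180
        n=int(np.ceil(max(np.abs(g-p).max()/.115,abs(dps)/28,1e-9)))
        while True:
            q,f=p.copy(),psi;out=[]
            for i in range(n):
                d=(g-p)/n;c,sn=np.cos(np.deg2rad(f)),np.sin(np.deg2rad(f))
                sl=np.array([d[0]*c+d[1]*sn,d[0]*sn-d[1]*c,-d[2]])/.12
                rows=int(np.ceil(max(np.linalg.norm(d)/.055,abs(dps/n)/9.5)))+1
                out.append((sl.round(3).tolist(),round(-np.deg2rad(dps/n)/.5,3),rows));f+=dps/n
            if max(abs(v) for o in out for v in o[0])<=1: break
            n+=1
        for o in out: print(*o)
        print('--');p,psi=g,w[3]
E
python3 - <<'E'
from h import *
print(SO); plan((.472,.206,.2,68.6+90-90),(.472,.206,.078,68.6)); print(env.sense()["qpos"])
E
```

```text
[ 0.64953214 -0.03573155]
[-0.795, -0.477, 0.02] 0.81 4
[-0.919, -0.125, 0.02] 0.81 4
[-0.894, 0.247, 0.02] 0.81 4
[-0.724, 0.579, 0.02] 0.81 4
--
[0.0, 0.0, 0.508] -0.0 3
[0.0, 0.0, 0.508] -0.0 3
--
[ 6.37157858e+01  8.63692466e+00  8.23722905e+01 -1.13045194e-04
  8.90252353e+01 -7.67803064e+00]
```

```bash
python3 -m jog '[{"slide":[-0.795,-0.477,0.02],"roll":0.81,"hand":1},{"slide":[-0.795,-0.477,0.02],"roll":0.81,"hand":1},{"slide":[-0.795,-0.477,0.02],"roll":0.81,"hand":1}]'
python3 -m jog '[{"slide":[-0.919,-0.125,0.02],"roll":0.81,"hand":1},{"slide":[-0.919,-0.125,0.02],"roll":0.81,"hand":1},{"slide":[-0.919,-0.125,0.02],"roll":0.81,"hand":1}]'
python3 -m jog '[{"slide":[-0.894,0.247,0.02],"roll":0.81,"hand":1},{"slide":[-0.894,0.247,0.02],"roll":0.81,"hand":1},{"slide":[-0.894,0.247,0.02],"roll":0.81,"hand":1}]'
python3 -m jog '[{"slide":[-0.724,0.579,0.02],"roll":0.81,"hand":1},{"slide":[-0.724,0.579,0.02],"roll":0.81,"hand":1},{"slide":[-0.724,0.579,0.02],"roll":0.81,"hand":1},{"slide":[-0.724,0.579,0.02],"roll":0.81,"hand":1}]'
python3 - <<'E'
from h import *
plan((.472,.206,.13,68.6),(.472,.206,.078,68.6)); print(env.sense()["wrist_force"])
E
```

```text
time_s: 0.62
eef_pos: [0.2573, 0.4583, 0.2075]
orientation: [180.0, 0.0, 137.8]
wrist_force: [-0.2, 1.5, 0.1]
opening: 1.002
time_s: 1.0
eef_pos: [0.3292, 0.3741, 0.205]
orientation: [-180.0, 0.0, 114.7]
wrist_force: [0.3, 1.3, 0.1]
opening: 0.996
time_s: 1.38
eef_pos: [0.4011, 0.2899, 0.2024]
orientation: [-180.0, 0.0, 91.5]
wrist_force: [-0.1, 0.2, -0.6]
opening: 0.998
time_s: 1.88
eef_pos: [0.4715, 0.2075, 0.2001]
orientation: [-180.0, -0.0, 68.8]
wrist_force: [-0.6, 0.9, 0.1]
opening: 0.998
[-0.01, 0.008, 0.584] 0.006 3
--
[0.0, 0.0, 0.433] -0.0 2
--
[-0.61340087  0.86922538  0.10631147]
```

```bash
python3 -m jog '[{"slide":[-0.01,0.008,0.5],"roll":0,"hand":1},{"slide":[-0.01,0.008,0.8],"roll":0,"hand":1},{"slide":[-0.01,0.008,1],"roll":0,"hand":1},{"slide":[-0.01,0.008,1],"roll":0,"hand":1}]'
python3 -m jog '[{"slide":[0,0,0.01],"roll":0,"hand":0},{"slide":[0,0,0.01],"roll":0,"hand":-1},{"slide":[0,0,0.01],"roll":0,"hand":-1},{"slide":[0,0,0.01],"roll":0,"hand":-1},{"slide":[0,0,0.01],"roll":0,"hand":-1},{"slide":[0,0,0.01],"roll":0,"hand":-1},{"slide":[0,0,0.01],"roll":0,"hand":-1}]' 60
python3 -m jog '[{"slide":[0,0,-0.3],"roll":0,"hand":-1},{"slide":[0,0,-0.8],"roll":0,"hand":-1},{"slide":[0,0,-1],"roll":0,"hand":-1},{"slide":[0,0,-1],"roll":0,"hand":-1}]'
python3 - <<'E'
from h import *
a=img("scene"); cv2.imwrite("pics/g1.png",cv2.resize(a[110:260,220:420,::-1],None,fx=3,fy=3,interpolation=cv2.INTER_CUBIC))
x,y=st(0,0);plan((x,y,.21,87.23))
E
```

```text
time_s: 2.38
eef_pos: [0.471, 0.2058, 0.0791]
orientation: [-179.9, 0.1, 68.8]
wrist_force: [-0.6, 0.1, 1.0]
opening: 1.0
time_s: 3.25
eef_pos: [0.4726, 0.2046, 0.079]
orientation: [-180.0, 0.0, 68.6]
wrist_force: [-0.3, -0.6, -1.3]
opening: -0.002
time_s: 3.75
eef_pos: [0.4733, 0.2049, 0.2008]
orientation: [179.8, -0.1, 68.6]
wrist_force: [-0.8, -1.1, -0.2]
opening: -0.002
[-0.442, 0.701, -0.03] -0.217 3
[-0.516, 0.649, -0.03] -0.217 3
[-0.583, 0.589, -0.03] -0.217 3
--
```

View pics/g1.png

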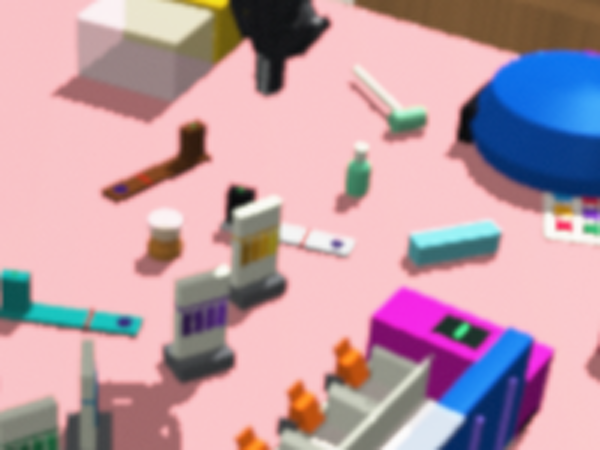

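```bash
python3 - <<'E'
from h import *
for X in [(.183,.545,.21),(.473,.205,.2),(.472,.206,.1),(.65,-.036,.05)]: print(X,proj("scene",X),proj("top",X))
print(env.sense()["eef_pos"],env.sense()["qpos"])
a=img("scene");b=img("top");cv2.imwrite("pics/v.png",np.vstack([a[:300],b[:290]])[:,:,::-1])
E
```

```text
(0.183, 0.545, 0.21) [[288.30876964  81.24237834]] [[ 16.96467506 344.16880822]]
(0.473, 0.205, 0.2) [[309.2086043 147.7193729]] [[186.9596796  215.92870944]]
(0.472, 0.206, 0.1) [[306.82847712 178.67092588]] [[194.46198593 222.13366122]]
(0.65, -0.036, 0.05) [[316.43200352 264.78194823]] [[289.6534819  163.70051002]]
[0.47272447 0.20465731 0.19913036] [ 1.48374665e+01  1.64068753e+00  9.11660254e+01 -3.51054258e-03
  8.71498065e+01  3.62653407e+01]
```

View pics/v.png

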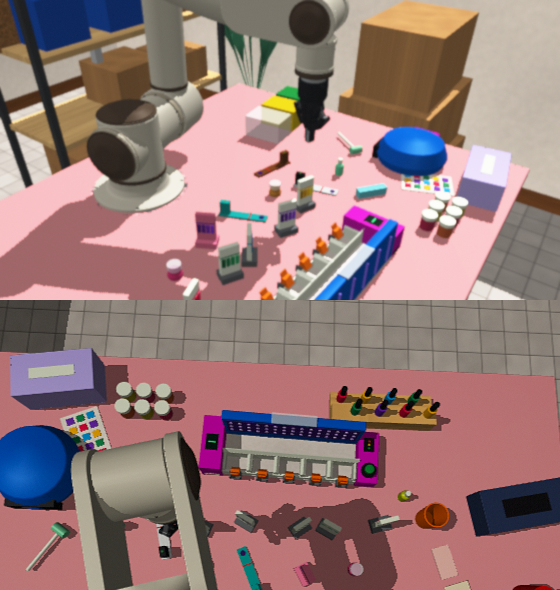

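```bash
python3 - <<'E'
from h import *
a=img("scene");h=masks("scene",a)
c=cv2.resize(a[60:220,240:390,::-1],None,fx=3.7,fy=3.7,interpolation=cv2.INTER_CUBIC)
cv2.circle(c,(int((309.2-240)*3.7),int((147.7-60)*3.7)),3,(0,0,255),-1)
cv2.imwrite("pics/f.png",c)
show(tops("scene",a,(290,165,320,215),.1,sub=20))
E
```

```text
93.0 556.0 115.5 98.5 31.1 -71.0 [316.0, 206.0]
81.4 491.3 109.5 62.2 23.9 -58.6 [295.0, 197.0]
415.2 461.4 209.3 140.6 85.4 -59.3 [305.0, 177.0]
```

View pics/f.png

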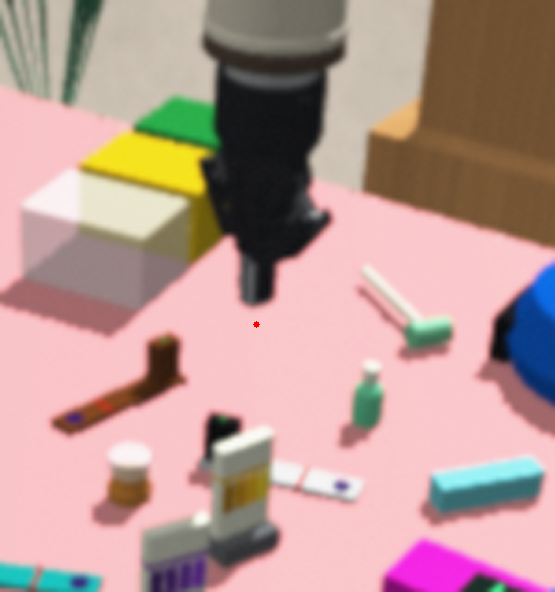

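```bash
python3 -m jog '[{"slide":[0,0,0],"roll":0,"hand":1},{"slide":[0,0,0.3],"roll":0,"hand":1},{"slide":[0,0,0.7],"roll":0,"hand":1},{"slide":[0,0,0.9],"roll":0,"hand":1},{"slide":[0,0,0.95],"roll":0,"hand":1},{"slide":[0,0,1],"roll":0,"hand":1}]'
python3 -m jog '[{"slide":[0,0,0.05],"roll":0,"hand":1},{"slide":[0,0,0.1],"roll":0,"hand":1},{"slide":[0,0,0.15],"roll":0,"hand":1},{"slide":[0,0,0.17],"roll":0,"hand":1}]'
python3 -m jog '[{"slide":[0,0,0],"roll":0,"hand":0},{"slide":[0,0,0],"roll":0,"hand":-1},{"slide":[0,0,0],"roll":0,"hand":-1},{"slide":[0,0,0],"roll":0,"hand":-1},{"slide":[0,0,0],"roll":0,"hand":-1}]' 60
python3 - <<'E'
from h import *
a=img("scene")
c=cv2.resize(a[120:220,240:390,::-1],None,fx=3.7,fy=3.7,interpolation=cv2.INTER_CUBIC)
u=proj("scene",env.sense()["eef_pos"])[0];print(u)
cv2.circle(c,(int((u[0]-240)*3.7),int((u[1]-120)*3.7)),3,(0,0,255),-1)
cv2.imwrite("pics/f2.png",c)
E
```

```text
time_s: 4.7
eef_pos: [0.473, 0.2047, 0.0795]
orientation: [180.0, -0.0, 68.6]
wrist_force: [-0.2, -0.4, -0.1]
opening: 1.002
time_s: 5.2
eef_pos: [0.4725, 0.2046, 0.0582]
orientation: [-180.0, 0.0, 68.6]
wrist_force: [0.1, 0.4, -1.1]
opening: 1.0
time_s: 5.82
eef_pos: [0.4725, 0.2046, 0.0585]
orientation: [-180.0, 0.0, 68.6]
wrist_force: [0.3, -0.2, -1.4]
opening: 0.124
[305.85102192 191.10545799]
```

View pics/f2.png

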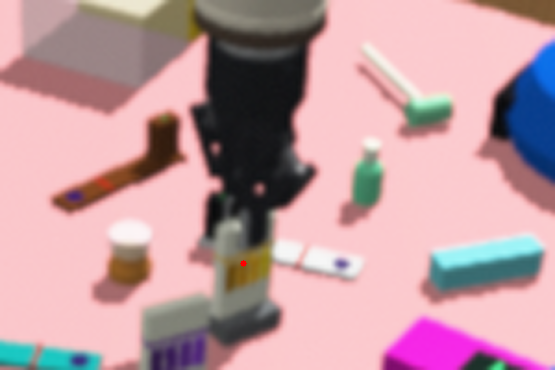

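```bash
python3 -m jog '[{"slide":[0,0,-0.3],"roll":0,"hand":-1},{"slide":[0,0,-0.8],"roll":0,"hand":-1},{"slide":[0,0,-1],"roll":0,"hand":-1},{"slide":[0,0,-1],"roll":0,"hand":-1}]'
python3 - <<'E'
from h import *
x,y=st(0,0);plan((x,y,.19,87.23),(x,y,.125,87.23))
E
```

```text
time_s: 6.38
eef_pos: [0.4733, 0.2048, 0.1802]
orientation: [179.9, -0.1, 68.6]
wrist_force: [0.4, -0.2, -1.6]
opening: 0.124
[-0.443, 0.7, -0.027] -0.217 3
[-0.516, 0.648, -0.027] -0.217 3
[-0.583, 0.588, -0.027] -0.217 3
--
[0.0, 0.0, 0.542] -0.0 3
--
```

```bash
python3 -m jog '[{"slide":[-0.443,0.7,-0.027],"roll":-0.217,"hand":-1},{"slide":[-0.443,0.7,-0.027],"roll":-0.217,"hand":-1},{"slide":[-0.443,0.7,-0.027],"roll":-0.217,"hand":-1}]'
python3 -m jog '[{"slide":[-0.516,0.648,-0.027],"roll":-0.217,"hand":-1},{"slide":[-0.516,0.648,-0.027],"roll":-0.217,"hand":-1},{"slide":[-0.516,0.648,-0.027],"roll":-0.217,"hand":-1}]'
python3 -m jog '[{"slide":[-0.583,0.588,-0.027],"roll":-0.217,"hand":-1},{"slide":[-0.583,0.588,-0.027],"roll":-0.217,"hand":-1},{"slide":[-0.583,0.588,-0.027],"roll":-0.217,"hand":-1},{"slide":[-0.583,0.588,-0.027],"roll":-0.217,"hand":-1}]'
python3 - <<'E'
from h import *
x,y=st(0,0);plan((x,y,.125,87.23)); print(x,y)
E
```

```text
time_s: 6.75
eef_pos: [0.5319, 0.1225, 0.1798]
orientation: [-179.9, 0.1, 74.6]
wrist_force: [-0.4, 0.6, -2.7]
opening: 0.129
time_s: 7.12
eef_pos: [0.5905, 0.043, 0.1832]
orientation: [-179.9, 0.0, 80.9]
wrist_force: [0.1, -0.4, -1.7]
opening: 0.121
time_s: 7.62
eef_pos: [0.6482, -0.0346, 0.1875]
orientation: [-179.9, -0.0, 87.3]
wrist_force: [-0.3, 0.1, -2.1]
opening: 0.125
[-0.009, 0.011, 0.521] 0.001 3
--
0.6495321363631338 -0.03573155232484676
```

```bash
python3 -m jog '[{"slide":[-0.009,0.011,0.25],"roll":0,"hand":-1},{"slide":[-0.009,0.011,0.5],"roll":0,"hand":-1},{"slide":[-0.009,0.011,0.55],"roll":0,"hand":-1},{"slide":[-0.009,0.011,0.55],"roll":0,"hand":-1}]'
python3 - <<'E'
from h import *
a=img("scene");b=img("top")
c=cv2.resize(a[180:300,250:400,::-1],None,fx=4,fy=4,interpolation=cv2.INTER_CUBIC)
# predicted foot corners: seated footprint at rail-top height z=.045 for reference dots
z=env.sense()["eef_pos"][2]-.058
for sx in(-.02,.02):
  for sy in(-.028,.028):
    u=proj("scene",np.r_[st(sx,sy),z])[0];cv2.circle(c,(int((u[0]-250)*4),int((u[1]-180)*4)),2,(0,0,255),-1)
for sx in(-.022,.022):
  for sy in(-.03,.03):
    u=proj("scene",np.r_[st(sx,sy),.026 if sx<0 else .057])[0];cv2.circle(c,(int((u[0]-250)*4),int((u[1]-180)*4)),2,(255,0,0),-1)
cv2.imwrite("pics/s3.png",c)
E
```

```text
time_s: 8.12
eef_pos: [0.6501, -0.0362, 0.123]
orientation: [180.0, 0.0, 87.3]
wrist_force: [-0.1, 0.1, -1.3]
opening: 0.125
```

View pics/s3.png

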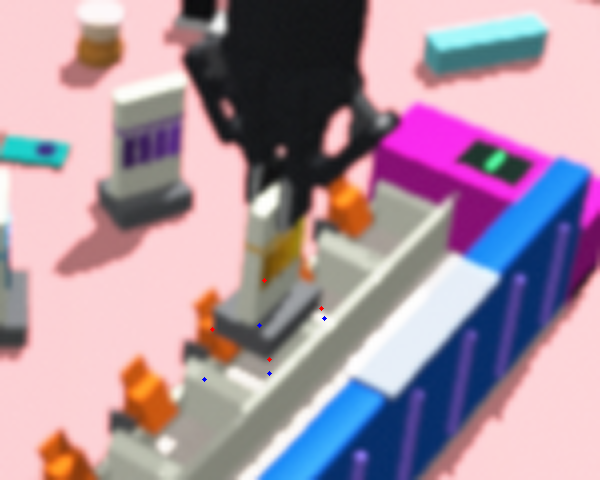

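```bash
python3 -m jog '[{"slide":[0,0,0.04],"roll":0,"hand":-1},{"slide":[0,0,0.08],"roll":0,"hand":-1},{"slide":[0,0,0.12],"roll":0,"hand":-1},{"slide":[0,0,0.12],"roll":0,"hand":-1}]' 100
python3 -m jog '[{"slide":[0,0,0.03],"roll":0,"hand":-1},{"slide":[0,0,0.06],"roll":0,"hand":-1},{"slide":[0,0,0.06],"roll":0,"hand":-1}]'
python3 -m jog '[{"slide":[0,0,0.03],"roll":0,"hand":-1},{"slide":[0,0,0.06],"roll":0,"hand":-1},{"slide":[0,0,0.06],"roll":0,"hand":-1}]'
```

```text
time_s: 8.72
eef_pos: [0.6499, -0.037, 0.1073]
orientation: [-179.9, -0.0, 87.2]
wrist_force: [-0.3, 1.5, -1.3]
opening: 0.111
time_s: 9.1
eef_pos: [0.65, -0.037, 0.1005]
orientation: [-180.0, 0.0, 87.2]
wrist_force: [-1.2, 0.8, -2.0]
opening: 0.112
time_s: 9.48
eef_pos: [0.6502, -0.037, 0.0933]
orientation: [-180.0, 0.0, 87.2]
wrist_force: [-0.6, 0.2, -1.4]
opening: 0.112
```

```bash
python3 -m jog '[{"slide":[0,0,0.025],"roll":0,"hand":-1},{"slide":[0,0,0.05],"roll":0,"hand":-1},{"slide":[0,0,0.075],"roll":0,"hand":-1},{"slide":[0,0,0.075],"roll":0,"hand":-1}]'
python3 -m jog '[{"slide":[0,0,0.025],"roll":0,"hand":-1},{"slide":[0,0,0.05],"roll":0,"hand":-1},{"slide":[0,0,0.075],"roll":0,"hand":-1},{"slide":[0,0,0.075],"roll":0,"hand":-1}]'
python3 -m jog '[{"slide":[0,0,0.025],"roll":0,"hand":-1},{"slide":[0,0,0.05],"roll":0,"hand":-1},{"slide":[0,0,0.05],"roll":0,"hand":-1}]'
```

```text
time_s: 9.98
eef_pos: [0.6506, -0.0371, 0.0867]
orientation: [179.9, 0.0, 87.2]
wrist_force: [-9.3, 1.1, 24.3]
opening: 0.113
time_s: 10.48
eef_pos: [0.6502, -0.0371, 0.0763]
orientation: [180.0, 0.0, 87.2]
wrist_force: [-5.6, 0.9, 10.8]
opening: 0.113
time_s: 10.85
eef_pos: [0.6503, -0.0371, 0.0703]
orientation: [180.0, 0.0, 87.2]
wrist_force: [-5.3, 0.3, 10.0]
opening: 0.113
```

```bash
python3 -m jog '[{"slide":[0,0,0.02],"roll":0,"hand":-1},{"slide":[0,0,0.035],"roll":0,"hand":-1},{"slide":[0,0,0.035],"roll":0,"hand":-1}]'
python3 -m jog '[{"slide":[0,0,0.015],"roll":0,"hand":-1},{"slide":[0,0,0.03],"roll":0,"hand":-1},{"slide":[0,0,0.03],"roll":0,"hand":-1}]'
```

```text
time_s: 11.22
eef_pos: [0.65, -0.0369, 0.0667]
orientation: [180.0, 0.0, 87.2]
wrist_force: [-12.7, 1.8, 19.5]
opening: 0.108
time_s: 11.6
eef_pos: [0.6507, -0.037, 0.0667]
orientation: [179.8, 0.0, 87.2]
wrist_force: [-25.5, 4.2, 56.6]
opening: 0.114
```

```bash
python3 -m jog '[{"slide":[0,0,-0.03],"roll":0,"hand":-1},{"slide":[0,0,-0.03],"roll":0,"hand":1},{"slide":[0,0,-0.03],"roll":0,"hand":1},{"slide":[0,0,-0.03],"roll":0,"hand":1},{"slide":[0,0,-0.4],"roll":0,"hand":1},{"slide":[0,0,-0.8],"roll":0,"hand":1},{"slide":[0,0,-1],"roll":0,"hand":1},{"slide":[0,0,-1],"roll":0,"hand":1}]'
python3 - <<'E'
from h import *
a=img("scene")
c=cv2.resize(a[180:320,240:400,::-1],None,fx=3.75,fy=3.75,interpolation=cv2.INTER_CUBIC)
cv2.imwrite("pics/s3b.png",c)
print("scene top c3");show(tops("scene",a,(290,200,340,260),.108,sub=20))
plan((.4909,.0808,.18,60.8),(.4909,.0808,.058,60.8))
E
```

```text
time_s: 12.6
eef_pos: [0.651, -0.0371, 0.1837]
orientation: [179.8, 0.0, 87.2]
wrist_force: [0.7, 0.7, -0.2]
opening: 1.001
scene top c3
2231.1 607.4 21.2 236.1 123.3 -56.9 [314.0, 230.0]
[0.458, -0.688, 0.008] 0.461 3
[0.289, -0.774, 0.008] 0.461 3
--
[0.0, 0.0, 0.508] -0.0 3
[0.0, 0.0, 0.508] -0.0 3
--
```

View pics/s3b.png

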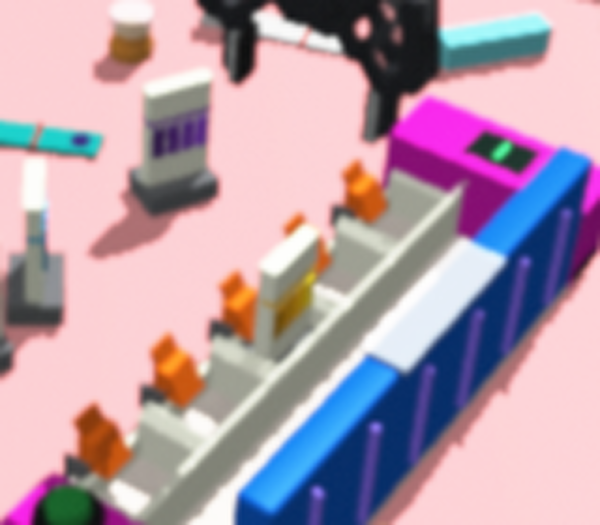

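Yellow sits in slot 3 at (290,290) in the crop and its latch looks shut. Next I recheck the others numerically from the top view.

```bash
cat >> h.py <<'E'
def survey():
    t=img("top");h=masks("top",t)
    print("tops");show([r for r in tops("top",t,(140,195,420,262),.1,sub=30)])
    print("in rack");show([r for r in tops("top",t,(230,140,362,185),.108,sub=30) if r[3]<70])
    o=(h[...,0]<15)&(h[...,1]>190)&(h[...,2]>150); o[188:]=0;o[:160]=0
    for r in rect(o,"top",.055,8):
        v=np.array(r[1:3])/1000-SO; print("latch",(1000*v@np.array([[np.cos(A),-np.sin(A)],[np.sin(A),np.cos(A)]])).round(1),round(r[0]))
E
python3 -c "
from h import *
survey()"
```

```text
tops
190.1 430.3 282.4 54.8 26.8 13.5 [164.0, 237.0]
83.4 476.9 -147.2 50.0 12.8 61.5 [333.0, 225.0]
166.9 481.4 294.5 44.9 26.3 13.6 [160.0, 218.0]
58.5 546.6 -136.6 35.5 16.8 -88.0 [329.0, 198.0]
2080.4 463.2 49.7 180.1 127.5 -2.9 [258.0, 231.0]
in rack
latch [-32.1 153.2] 13
```

```bash
python3 -m jog '[{"slide":[0.458,-0.688,0.008],"roll":0.461,"hand":1},{"slide":[0.458,-0.688,0.008],"roll":0.461,"hand":1},{"slide":[0.458,-0.688,0.008],"roll":0.461,"hand":1}]'
python3 -m jog '[{"slide":[0.289,-0.774,0.008],"roll":0.461,"hand":1},{"slide":[0.289,-0.774,0.008],"roll":0.461,"hand":1},{"slide":[0.289,-0.774,0.008],"roll":0.461,"hand":1},{"slide":[0.289,-0.774,0.008],"roll":0.461,"hand":1}]'
python3 - <<'E'
from h import *
a=img("scene");b=cv2.cvtColor(cv2.imread("pics/scene0.png"),cv2.COLOR_BGR2RGB)
for n,r in dict(violet=(272,208,302,238),blue=(240,222,262,265),green=(215,240,243,280),red=(178,278,208,326)).items():
    d=np.abs(a.astype(int)-b)[r[1]:r[3],r[0]:r[2]].mean();print(n,round(d,1))
plan((.4909,.0808,.118,60.8),(.4909,.0808,.058,60.8))
E
```

```text
time_s: 13.08
eef_pos: [0.5686, 0.0233, 0.18]
orientation: [-179.9, 0.0, 74.1]
wrist_force: [0.4, -0.3, 0.0]
opening: 1.001
time_s: 13.58
eef_pos: [0.4912, 0.0804, 0.1793]
orientation: [-180.0, 0.0, 60.8]
wrist_force: [0.4, -0.6, 0.1]
opening: 0.999
violet 15.6
blue 13.0
green 12.0
red 44.4
[0.002, -0.005, 0.51] 0.001 3
--
[0.0, 0.0, 0.5] -0.0 3
--
```

```bash
python3 -m jog '[{"slide":[0.002,-0.005,0.4],"roll":0,"hand":1},{"slide":[0.002,-0.005,0.7],"roll":0,"hand":1},{"slide":[0.002,-0.005,0.9],"roll":0,"hand":1},{"slide":[0.002,-0.005,1],"roll":0,"hand":1},{"slide":[0.002,-0.005,1],"roll":0,"hand":1}]'
python3 -m jog '[{"slide":[0,0,0.01],"roll":0,"hand":0},{"slide":[0,0,0.01],"roll":0,"hand":-1},{"slide":[0,0,0.01],"roll":0,"hand":-1},{"slide":[0,0,0.01],"roll":0,"hand":-1},{"slide":[0,0,0.01],"roll":0,"hand":-1}]' 80
python3 -m jog '[{"slide":[0,0,-0.3],"roll":0,"hand":-1},{"slide":[0,0,-0.8],"roll":0,"hand":-1},{"slide":[0,0,-1],"roll":0,"hand":-1},{"slide":[0,0,-1],"roll":0,"hand":-1}]'
python3 - <<'E'
from h import *
x,y=st(0,.075);plan((x,y,.19,87.23),(x,y,.123,87.23))
a=img("scene");cv2.imwrite("pics/red.png",cv2.resize(a[200:340,160:300,::-1],None,fx=4,fy=4))
E
```

```text
time_s: 14.25
eef_pos: [0.4903, 0.0809, 0.0593]
orientation: [-179.9, 0.0, 60.8]
wrist_force: [-0.3, -0.4, 0.8]
opening: 1.002
time_s: 14.88
eef_pos: [0.4903, 0.0815, 0.0589]
orientation: [180.0, -0.0, 60.8]
wrist_force: [-1.6, 1.1, 7.5]
opening: 0.121
time_s: 15.38
eef_pos: [0.491, 0.0813, 0.1801]
orientation: [179.8, -0.1, 60.8]
wrist_force: [0.4, -0.7, -2.3]
opening: 0.114
[0.176, 0.676, -0.041] -0.461 3
[0.017, 0.698, -0.041] -0.461 3
--
[0.0, 0.0, 0.558] -0.0 3
--
```

View pics/red.png

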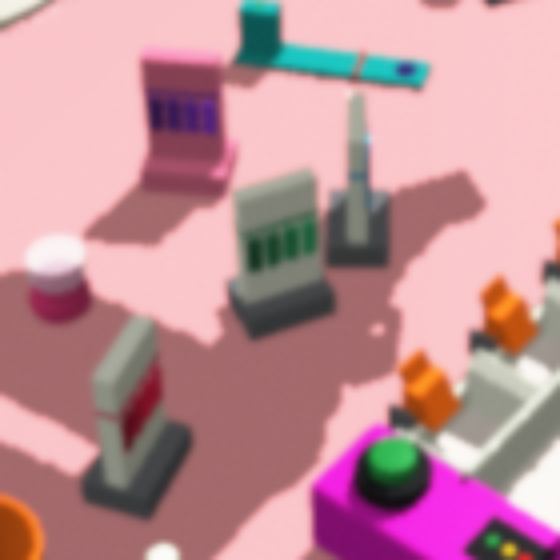

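```bash
python3 -m jog '[{"slide":[0.176,0.676,-0.041],"roll":-0.461,"hand":-1},{"slide":[0.176,0.676,-0.041],"roll":-0.461,"hand":-1},{"slide":[0.176,0.676,-0.041],"roll":-0.461,"hand":-1}]'
python3 -m jog '[{"slide":[0.017,0.698,-0.041],"roll":-0.461,"hand":-1},{"slide":[0.017,0.698,-0.041],"roll":-0.461,"hand":-1},{"slide":[0.017,0.698,-0.041],"roll":-0.461,"hand":-1},{"slide":[0.017,0.698,-0.041],"roll":-0.461,"hand":-1}]'
python3 - <<'E'
from h import *
x,y=st(0,.075);plan((x,y,.123,87.23),(x,y,.093,87.23),(x,y,.067,87.23))
E
```

```text
time_s: 15.8
eef_pos: [0.5717, 0.0597, 0.1809]
orientation: [-179.8, 0.1, 74.0]
wrist_force: [-1.1, 0.5, -2.4]
opening: 0.12
time_s: 16.3
eef_pos: [0.6514, 0.0395, 0.1876]
orientation: [-179.9, 0.0, 87.2]
wrist_force: [-1.0, -0.2, -1.5]
opening: 0.121
[-0.002, 0.015, 0.538] -0.002 3
--
[0.0, 0.0, 0.25] -0.0 2
--
[0.0, 0.0, 0.217] -0.0 2
--
```

```bash
python3 -m jog '[{"slide":[-0.002,0.012,0.25],"roll":0,"hand":-1},{"slide":[-0.002,0.012,0.5],"roll":0,"hand":-1},{"slide":[-0.002,0.012,0.54],"roll":0,"hand":-1},{"slide":[-0.002,0.012,0.58],"roll":0,"hand":-1},{"slide":[-0.002,0.012,0.62],"roll":0,"hand":-1},{"slide":[-0.002,0.012,0.66],"roll":0,"hand":-1}]' 100
python3 -m jog '[{"slide":[0,0,0.04],"roll":0,"hand":-1},{"slide":[0,0,0.08],"roll":0,"hand":-1},{"slide":[0,0,0.12],"roll":0,"hand":-1},{"slide":[0,0,0.12],"roll":0,"hand":-1}]'
```

```text
time_s: 17.05
eef_pos: [0.6541, 0.0388, 0.1097]
orientation: [179.9, 0.0, 87.2]
wrist_force: [0.3, 0.8, -1.3]
opening: 0.113
time_s: 17.55
eef_pos: [0.6533, 0.0389, 0.0951]
orientation: [-180.0, 0.0, 87.2]
wrist_force: [-4.7, 0.8, 1.7]
opening: 0.112
```

```bash
python3 -m jog '[{"slide":[0,0,0.025],"roll":0,"hand":-1},{"slide":[0,0,0.05],"roll":0,"hand":-1},{"slide":[0,0,0.075],"roll":0,"hand":-1},{"slide":[0,0,0.1],"roll":0,"hand":-1},{"slide":[0,0,0.1],"roll":0,"hand":-1}]'
python3 -m jog '[{"slide":[0,0,0.025],"roll":0,"hand":-1},{"slide":[0,0,0.05],"roll":0,"hand":-1},{"slide":[0,0,0.075],"roll":0,"hand":-1},{"slide":[0,0,0.1],"roll":0,"hand":-1},{"slide":[0,0,0.1],"roll":0,"hand":-1}]'
python3 -m jog '[{"slide":[0,0,0.02],"roll":0,"hand":-1},{"slide":[0,0,0.035],"roll":0,"hand":-1},{"slide":[0,0,0.05],"roll":0,"hand":-1},{"slide":[0,0,0.05],"roll":0,"hand":-1}]'
```

```text
time_s: 18.18
eef_pos: [0.6537, 0.0389, 0.0844]
orientation: [180.0, 0.0, 87.2]
wrist_force: [-10.4, 0.4, 19.0]
opening: 0.11
time_s: 18.8
eef_pos: [0.6536, 0.0388, 0.0717]
orientation: [-180.0, 0.0, 87.2]
wrist_force: [-7.8, 0.6, 11.8]
opening: 0.11
time_s: 19.3
eef_pos: [0.6535, 0.0398, 0.0673]
orientation: [180.0, -0.1, 87.3]
wrist_force: [-18.1, 7.1, 29.0]
opening: 0.114
```

Now release, then go to light blue (c5).

```bash
python3 -m jog '[{"slide":[0,0,0.015],"roll":0,"hand":-1},{"slide":[0,0,0.015],"roll":0,"hand":-1}]'
python3 -m jog '[{"slide":[0,0,-0.03],"roll":0,"hand":-1},{"slide":[0,0,-0.03],"roll":0,"hand":1},{"slide":[0,0,-0.03],"roll":0,"hand":1},{"slide":[0,0,-0.03],"roll":0,"hand":1},{"slide":[0,0,-0.4],"roll":0,"hand":1},{"slide":[0,0,-0.8],"roll":0,"hand":1},{"slide":[0,0,-1],"roll":0,"hand":1},{"slide":[0,0,-1],"roll":0,"hand":1}]'
python3 - <<'E'
from h import *
plan((.4777,-.0695,.18,125.6)); survey()
E
```

```text
time_s: 19.55
eef_pos: [0.6538, 0.0399, 0.0672]
orientation: [179.9, -0.1, 87.3]
wrist_force: [-25.0, 8.8, 47.7]
opening: 0.108
time_s: 20.55
eef_pos: [0.6547, 0.0387, 0.1851]
orientation: [179.8, 0.0, 87.2]
wrist_force: [-0.1, -0.2, -0.5]
opening: 1.001
[-0.486, -0.715, 0.021] -0.67 4
[-0.224, -0.835, 0.021] -0.67 4
--
tops
190.2 430.4 282.4 54.7 26.7 13.4 [164.0, 237.0]
85.7 477.0 -146.9 50.4 12.8 61.3 [332.0, 225.0]
86.2 477.6 -69.5 51.2 12.5 -54.4 [303.0, 224.0]
166.8 481.3 294.5 44.9 26.4 13.6 [160.0, 218.0]
2420.5 460.1 144.4 172.1 127.1 0.6 [223.0, 231.0]
in rack
78.6 587.2 103.0 36.2 27.4 -87.9 [237.0, 179.0]
88.3 621.2 -109.3 35.9 32.5 87.4 [320.0, 169.0]
53.2 684.8 -190.9 28.9 18.8 -87.7 [350.0, 147.0]
latch [ -31.7 -149.8] 25
```

```bash
python3 -m jog '[{"slide":[-0.486,-0.715,0.021],"roll":-0.67,"hand":1},{"slide":[-0.486,-0.715,0.021],"roll":-0.67,"hand":1},{"slide":[-0.486,-0.715,0.021],"roll":-0.67,"hand":1}]'
python3 -m jog '[{"slide":[-0.224,-0.835,0.021],"roll":-0.67,"hand":1},{"slide":[-0.224,-0.835,0.021],"roll":-0.67,"hand":1},{"slide":[-0.224,-0.835,0.021],"roll":-0.67,"hand":1},{"slide":[-0.224,-0.835,0.021],"roll":-0.67,"hand":1}]'
python3 - <<'E'
from h import *
plan((.4777,-.0695,.118,125.6),(.4777,-.0695,.058,125.6))
E
```

```text
time_s: 20.98
eef_pos: [0.5634, -0.0163, 0.1796]
orientation: [-179.9, -0.0, 106.4]
wrist_force: [0.8, 0.2, 0.1]
opening: 0.998
time_s: 21.48
eef_pos: [0.4775, -0.0691, 0.1776]
orientation: [180.0, -0.0, 125.5]
wrist_force: [-0.1, 0.6, -0.1]
opening: 1.001
[-0.003, -0.0, 0.497] -0.005 3
--
[0.0, 0.0, 0.5] -0.0 3
--
```

```bash
python3 -m jog '[{"slide":[-0.003,0,0.4],"roll":0,"hand":1},{"slide":[-0.003,0,0.7],"roll":0,"hand":1},{"slide":[-0.003,0,0.9],"roll":0,"hand":1},{"slide":[-0.003,0,0.985],"roll":0,"hand":1},{"slide":[-0.003,0,0.985],"roll":0,"hand":1}]'
python3 -m jog '[{"slide":[0,0,0.01],"roll":0,"hand":0},{"slide":[0,0,0.01],"roll":0,"hand":-1},{"slide":[0,0,0.01],"roll":0,"hand":-1},{"slide":[0,0,0.01],"roll":0,"hand":-1},{"slide":[0,0,0.01],"roll":0,"hand":-1}]' 80
python3 -m jog '[{"slide":[0,0,-0.3],"roll":0,"hand":-1},{"slide":[0,0,-0.8],"roll":0,"hand":-1},{"slide":[0,0,-1],"roll":0,"hand":-1},{"slide":[0,0,-1],"roll":0,"hand":-1}]'
python3 - <<'E'
from h import *
x,y=st(0,.15);plan((x,y,.195,87.23))
E
```

```text
time_s: 22.1
eef_pos: [0.4773, -0.0693, 0.0595]
orientation: [-180.0, -0.0, 125.6]
wrist_force: [-0.8, -0.4, 0.5]
opening: 0.998
time_s: 22.72
eef_pos: [0.4772, -0.0699, 0.059]
orientation: [180.0, 0.0, 125.6]
wrist_force: [-2.0, -1.5, 4.9]
opening: 0.118
time_s: 23.22
eef_pos: [0.4777, -0.0699, 0.1801]
orientation: [179.9, 0.1, 125.6]
wrist_force: [0.6, 0.7, -2.8]
opening: 0.122
[0.126, 0.702, -0.042] 0.447 3
[0.278, 0.657, -0.042] 0.447 3
[0.417, 0.579, -0.042] 0.447 3
--
```

```bash
python3 -m jog '[{"slide":[0.126,0.702,-0.06],"roll":0.447,"hand":-1},{"slide":[0.126,0.702,-0.06],"roll":0.447,"hand":-1},{"slide":[0.126,0.702,-0.06],"roll":0.447,"hand":-1}]'
python3 -m jog '[{"slide":[0.278,0.657,-0.042],"roll":0.447,"hand":-1},{"slide":[0.278,0.657,-0.042],"roll":0.447,"hand":-1},{"slide":[0.278,0.657,-0.042],"roll":0.447,"hand":-1}]'
python3 -m jog '[{"slide":[0.417,0.579,-0.042],"roll":0.447,"hand":-1},{"slide":[0.417,0.579,-0.042],"roll":0.447,"hand":-1},{"slide":[0.417,0.579,-0.042],"roll":0.447,"hand":-1},{"slide":[0.417,0.579,-0.042],"roll":0.447,"hand":-1}]'
python3 - <<'E'
from h import *
x,y=st(0,.15);plan((x,y,.110,87.23))
E
```

```text
time_s: 23.6
eef_pos: [0.537, -0.0069, 0.1838]
orientation: [-179.9, -0.1, 112.9]
wrist_force: [-0.7, 0.3, -2.5]
opening: 0.121
time_s: 23.98
eef_pos: [0.5965, 0.0537, 0.1889]
orientation: [-179.9, -0.0, 100.1]
wrist_force: [0.8, -0.9, -2.0]
opening: 0.12
time_s: 24.48
eef_pos: [0.6554, 0.1132, 0.1952]
orientation: [-179.9, 0.0, 87.2]
wrist_force: [-0.5, -0.3, -1.8]
opening: 0.121
[0.008, 0.011, 0.71] -0.0 3
--
```

```bash
python3 -m jog '[{"slide":[0.005,0.009,0.3],"roll":0,"hand":-1},{"slide":[0.005,0.009,0.58],"roll":0,"hand":-1},{"slide":[0.005,0.009,0.63],"roll":0,"hand":-1},{"slide":[0.005,0.009,0.67],"roll":0,"hand":-1},{"slide":[0.005,0.009,0.71],"roll":0,"hand":-1},{"slide":[0.005,0.009,0.71],"roll":0,"hand":-1}]' 100
python3 -m jog '[{"slide":[0,0,0.04],"roll":0,"hand":-1},{"slide":[0,0,0.08],"roll":0,"hand":-1},{"slide":[0,0,0.12],"roll":0,"hand":-1},{"slide":[0,0,0.12],"roll":0,"hand":-1}]'
```

```text
time_s: 25.22
eef_pos: [0.6574, 0.1148, 0.1111]
orientation: [180.0, 0.0, 87.2]
wrist_force: [-0.6, 0.3, -1.3]
opening: 0.115
time_s: 25.72
eef_pos: [0.6566, 0.115, 0.0965]
orientation: [-179.9, 0.0, 87.2]
wrist_force: [-5.7, -0.2, 2.7]
opening: 0.112
```

```bash
python3 -m jog '[{"slide":[0,0,0.025],"roll":0,"hand":-1},{"slide":[0,0,0.05],"roll":0,"hand":-1},{"slide":[0,0,0.075],"roll":0,"hand":-1},{"slide":[0,0,0.1],"roll":0,"hand":-1},{"slide":[0,0,0.1],"roll":0,"hand":-1}]'
python3 -m jog '[{"slide":[0,0,0.025],"roll":0,"hand":-1},{"slide":[0,0,0.05],"roll":0,"hand":-1},{"slide":[0,0,0.075],"roll":0,"hand":-1},{"slide":[0,0,0.1],"roll":0,"hand":-1},{"slide":[0,0,0.1],"roll":0,"hand":-1}]'
python3 -m jog '[{"slide":[0,0,0.02],"roll":0,"hand":-1},{"slide":[0,0,0.035],"roll":0,"hand":-1},{"slide":[0,0,0.055],"roll":0,"hand":-1},{"slide":[0,0,0.065],"roll":0,"hand":-1},{"slide":[0,0,0.065],"roll":0,"hand":-1}]'
```

```text
time_s: 26.35
eef_pos: [0.6569, 0.1151, 0.0863]
orientation: [180.0, -0.0, 87.2]
wrist_force: [-12.4, 0.1, 16.9]
opening: 0.114
time_s: 26.98
eef_pos: [0.6569, 0.1151, 0.0735]
orientation: [-180.0, -0.0, 87.2]
wrist_force: [-10.7, 0.2, 15.0]
opening: 0.11
time_s: 27.6
eef_pos: [0.6569, 0.1151, 0.0673]
orientation: [180.0, -0.0, 87.2]
wrist_force: [-18.8, -0.9, 31.4]
opening: 0.112
```

```bash
python3 -m jog '[{"slide":[0,0,0.015],"roll":0,"hand":-1},{"slide":[0,0,0.015],"roll":0,"hand":-1}]'
python3 -m jog '[{"slide":[0,0,-0.03],"roll":0,"hand":-1},{"slide":[0,0,-0.03],"roll":0,"hand":1},{"slide":[0,0,-0.03],"roll":0,"hand":1},{"slide":[0,0,-0.03],"roll":0,"hand":1},{"slide":[0,0,-0.4],"roll":0,"hand":1},{"slide":[0,0,-0.8],"roll":0,"hand":1},{"slide":[0,0,-1],"roll":0,"hand":1},{"slide":[0,0,-1],"roll":0,"hand":1}]'
python3 - <<'E'
from h import *
survey();plan((.477,-.147,.19,61.4))
E
```

```text
time_s: 27.85
eef_pos: [0.6572, 0.1151, 0.0673]
orientation: [179.9, -0.0, 87.2]
wrist_force: [-26.3, -1.8, 49.6]
opening: 0.113
time_s: 28.85
eef_pos: [0.6581, 0.1149, 0.1848]
orientation: [179.8, -0.0, 87.2]
wrist_force: [-0.1, 0.4, -0.2]
opening: 0.996
tops
94.3 481.0 298.4 46.0 25.2 1.9 [159.0, 217.0]
2711.0 457.0 229.9 170.1 133.0 2.0 [190.0, 230.0]
in rack
68.8 692.1 -133.5 51.5 17.9 -71.5 [328.0, 145.0]
latch [-34.6 -75. ] 32
latch [-35.2  70.7] 26
[-0.751, -0.465, -0.02] 0.3 3
[-0.812, -0.348, -0.02] 0.3 3
[-0.855, -0.222, -0.02] 0.3 3
--
```

```bash
python3 - <<'E'
from h import *
t=img("top");h=masks("top",t)
m=((h[...,2]-65)/90).clip(0,1)*((80-h[...,1])/50).clip(0,1)
k=np.zeros_like(m);k[205:245,310:410]=m[205:245,310:410]
show(rect(k,"top",.1,15))
print(h[220:230:2,320:342:2,2].astype(int));print(h[220:230:2,320:342:2,1].astype(int))
E
```

```text
18.5 499.8 -313.9 16.3 12.3 -73.5 [397.0, 219.0]
[[155  78  93 106  94 189 193 190 193 102  96]
 [ 67  95  99 107 104 104 133 191 192 158  99]
 [104  87  94  80 106 105 105 104 100  97  98]
 [104 109 109  97  71  84 104 104 105 103 101]
 [ 80  81 107 108 101  81  70  99 105 104 108]]
[[ 89  36  33  34  33 101  98  97  95 103 104]
 [ 23  35  33  31  32  34  69  99  97 102 103]
 [ 22  62  49  32  29  36  32  32  77 108 107]
 [ 25  33  30  53  32  33  34  32  29  32  88]
 [  6   3  29  33  33  88  36  33  32  34  33]]
```

```bash
python3 - <<'E'
from h import *
t=img("top");h=masks("top",t)
m=((h[...,2]-80)/20).clip(0,1)*((85-h[...,1])/60).clip(0,1)
k=np.zeros_like(m);k[205:245,310:410]=m[205:245,310:410]
show(rect(k,"top",.1,15))
E
```

```text
60.8 466.2 -134.3 51.2 13.8 55.0 [327.0, 228.0]
76.6 477.0 -147.4 49.1 12.1 61.7 [333.0, 225.0]
78.7 495.2 -297.7 50.4 13.3 -73.7 [390.0, 220.0]
```

```bash
python3 -m jog '[{"slide":[-0.751,-0.465,-0.04],"roll":0.3,"hand":1},{"slide":[-0.751,-0.465,-0.04],"roll":0.3,"hand":1},{"slide":[-0.751,-0.465,-0.04],"roll":0.3,"hand":1}]'
python3 -m jog '[{"slide":[-0.812,-0.348,0],"roll":0.3,"hand":1},{"slide":[-0.812,-0.348,0],"roll":0.3,"hand":1},{"slide":[-0.812,-0.348,0],"roll":0.3,"hand":1}]'
python3 -m jog '[{"slide":[-0.855,-0.222,0],"roll":0.3,"hand":1},{"slide":[-0.855,-0.222,0],"roll":0.3,"hand":1},{"slide":[-0.855,-0.222,0],"roll":0.3,"hand":1},{"slide":[-0.855,-0.222,0],"roll":0.3,"hand":1}]'
python3 - <<'E'
from h import *
plan((.477,-.1471,.118,61.5),(.477,-.1471,.058,61.5))
E
```

```text
time_s: 29.38
eef_pos: [0.5958, 0.0256, 0.1869]
orientation: [-179.9, 0.0, 78.5]
wrist_force: [0.1, -0.4, 0.1]
opening: 1.003
time_s: 29.75
eef_pos: [0.536, -0.0611, 0.1868]
orientation: [-179.9, 0.0, 69.9]
wrist_force: [0.0, 0.4, 0.8]
opening: 0.999
time_s: 30.25
eef_pos: [0.4775, -0.1462, 0.1871]
orientation: [-180.0, -0.0, 61.4]
wrist_force: [0.2, -0.2, -0.2]
opening: 1.002
[-0.009, -0.0, 0.576] -0.002 3
--
[0.0, 0.0, 0.5] -0.0 3
--
```

```bash
python3 -m jog '[{"slide":[-0.007,0,0.4],"roll":0,"hand":1},{"slide":[-0.007,0,0.7],"roll":0,"hand":1},{"slide":[-0.007,0,0.9],"roll":0,"hand":1},{"slide":[-0.007,0,1],"roll":0,"hand":1},{"slide":[-0.007,0,1],"roll":0,"hand":1}]'
python3 -m jog '[{"slide":[0,0,0.075],"roll":0,"hand":1},{"slide":[0,0,0.075],"roll":0,"hand":0},{"slide":[0,0,0.075],"roll":0,"hand":-1},{"slide":[0,0,0.075],"roll":0,"hand":-1},{"slide":[0,0,0.075],"roll":0,"hand":-1},{"slide":[0,0,0.075],"roll":0,"hand":-1}]' 80
python3 -m jog '[{"slide":[0,0,-0.3],"roll":0,"hand":-1},{"slide":[0,0,-0.8],"roll":0,"hand":-1},{"slide":[0,0,-1],"roll":0,"hand":-1},{"slide":[0,0,-1],"roll":0,"hand":-1}]'
python3 - <<'E'
from h import *
x,y=st(0,-.075);plan((x,y,.195,87.23))
E
```

```text
time_s: 30.88
eef_pos: [0.4767, -0.147, 0.0671]
orientation: [-179.9, 0.0, 61.5]
wrist_force: [-0.1, 0.2, 1.2]
opening: 0.998
time_s: 31.62
eef_pos: [0.4764, -0.1477, 0.0586]
orientation: [-180.0, 0.0, 61.4]
wrist_force: [-1.0, 0.9, 5.1]
opening: 0.122
time_s: 32.12
eef_pos: [0.4771, -0.148, 0.18]
orientation: [179.8, -0.0, 61.4]
wrist_force: [0.0, 0.2, -2.2]
opening: 0.116
[0.473, 0.543, -0.063] -0.451 3
[0.34, 0.635, -0.063] -0.451 3
--
```

```bash
python3 -m jog '[{"slide":[0.473,0.543,-0.08],"roll":-0.451,"hand":-1},{"slide":[0.473,0.543,-0.08],"roll":-0.451,"hand":-1},{"slide":[0.473,0.543,-0.08],"roll":-0.451,"hand":-1}]'
python3 -m jog '[{"slide":[0.34,0.635,-0.045],"roll":-0.451,"hand":-1},{"slide":[0.34,0.635,-0.045],"roll":-0.451,"hand":-1},{"slide":[0.34,0.635,-0.045],"roll":-0.451,"hand":-1},{"slide":[0.34,0.635,-0.045],"roll":-0.451,"hand":-1}]'
python3 - <<'E'
from h import *
x,y=st(0,-.075);plan((x,y,.110,87.23))
E
```

```text
time_s: 32.5
eef_pos: [0.5614, -0.1284, 0.1858]
orientation: [-179.8, -0.0, 74.4]
wrist_force: [-0.5, -0.4, -2.4]
opening: 0.119
time_s: 33.0
eef_pos: [0.6441, -0.1106, 0.1926]
orientation: [-179.9, -0.0, 87.2]
wrist_force: [-0.4, -0.6, -2.2]
opening: 0.118
[0.001, 0.015, 0.688] -0.002 3
--
```

```bash
python3 -m jog '[{"slide":[0.001,0.012,0.3],"roll":0,"hand":-1},{"slide":[0.001,0.012,0.56],"roll":0,"hand":-1},{"slide":[0.001,0.012,0.6],"roll":0,"hand":-1},{"slide":[0.001,0.012,0.64],"roll":0,"hand":-1},{"slide":[0.001,0.012,0.68],"roll":0,"hand":-1},{"slide":[0.001,0.012,0.69],"roll":0,"hand":-1}]' 100
python3 -m jog '[{"slide":[0,0,0.04],"roll":0,"hand":-1},{"slide":[0,0,0.08],"roll":0,"hand":-1},{"slide":[0,0,0.12],"roll":0,"hand":-1},{"slide":[0,0,0.12],"roll":0,"hand":-1}]'
```

```text
time_s: 33.75
eef_pos: [0.6467, -0.1104, 0.1111]
orientation: [180.0, 0.0, 87.2]
wrist_force: [0.2, -0.6, -1.7]
opening: 0.114
time_s: 34.25
eef_pos: [0.6463, -0.1103, 0.0957]
orientation: [-179.9, -0.0, 87.2]
wrist_force: [-2.4, 1.0, -3.2]
opening: 0.113
```

```bash
python3 -m jog '[{"slide":[0,0,0.025],"roll":0,"hand":-1},{"slide":[0,0,0.05],"roll":0,"hand":-1},{"slide":[0,0,0.075],"roll":0,"hand":-1},{"slide":[0,0,0.1],"roll":0,"hand":-1},{"slide":[0,0,0.1],"roll":0,"hand":-1}]'
python3 -m jog '[{"slide":[0,0,0.025],"roll":0,"hand":-1},{"slide":[0,0,0.05],"roll":0,"hand":-1},{"slide":[0,0,0.075],"roll":0,"hand":-1},{"slide":[0,0,0.1],"roll":0,"hand":-1},{"slide":[0,0,0.1],"roll":0,"hand":-1}]'
python3 -m jog '[{"slide":[0,0,0.02],"roll":0,"hand":-1},{"slide":[0,0,0.035],"roll":0,"hand":-1},{"slide":[0,0,0.055],"roll":0,"hand":-1},{"slide":[0,0,0.065],"roll":0,"hand":-1},{"slide":[0,0,0.065],"roll":0,"hand":-1}]'
```

```text
time_s: 34.88
eef_pos: [0.6471, -0.1107, 0.0868]
orientation: [179.9, 0.1, 87.3]
wrist_force: [-10.6, 1.7, 26.8]
opening: 0.113
time_s: 35.5
eef_pos: [0.6467, -0.1105, 0.0732]
orientation: [180.0, 0.0, 87.3]
wrist_force: [-7.2, -1.0, 10.7]
opening: 0.116
time_s: 36.12
eef_pos: [0.6469, -0.1104, 0.0668]
orientation: [179.9, 0.0, 87.3]
wrist_force: [-14.6, 2.7, 26.3]
opening: 0.113
```

```bash
python3 -m jog '[{"slide":[0,0,0.015],"roll":0,"hand":-1},{"slide":[0,0,0.015],"roll":0,"hand":-1}]'
python3 -m jog '[{"slide":[0,0,-0.03],"roll":0,"hand":-1},{"slide":[0,0,-0.03],"roll":0,"hand":1},{"slide":[0,0,-0.03],"roll":0,"hand":1},{"slide":[0,0,-0.03],"roll":0,"hand":1},{"slide":[0,0,-0.4],"roll":0,"hand":1},{"slide":[0,0,-0.8],"roll":0,"hand":1},{"slide":[0,0,-1],"roll":0,"hand":1},{"slide":[0,0,-1],"roll":0,"hand":1}]'
python3 - <<'E'
from h import *
survey();plan((.4953,-.2966,.18,106.5),(.4953,-.2966,.058,106.5))
E
```

```text
time_s: 36.38
eef_pos: [0.6472, -0.1105, 0.0668]
orientation: [179.8, 0.1, 87.3]
wrist_force: [-19.9, 5.0, 44.6]
opening: 0.113
time_s: 37.38
eef_pos: [0.6475, -0.1105, 0.1847]
orientation: [179.8, 0.1, 87.3]
wrist_force: [-0.3, -0.1, -0.7]
opening: 1.0
tops
189.4 430.4 282.4 54.7 26.7 13.5 [164.0, 237.0]
166.2 481.4 294.5 44.8 26.3 13.6 [160.0, 218.0]
1404.3 443.0 -50.1 187.0 103.3 -24.4 [291.0, 234.0]
140.3 542.6 -237.3 44.7 32.8 -88.0 [366.0, 201.0]
in rack
79.3 628.6 -200.5 39.8 34.0 -75.9 [354.0, 167.0]
246.2 672.5 -185.0 60.4 45.4 -88.4 [348.0, 153.0]
latch [-41.7 149.6] 10
latch [-35.2  73.5] 35
latch [-31.8 149.2] 22
[-0.805, -0.594, 0.012] -0.336 4
[-0.695, -0.72, 0.012] -0.336 4
--
[0.0, 0.0, 0.508] -0.0 3
[0.0, 0.0, 0.508] -0.0 3
--
```

```bash
python3 -m jog '[{"slide":[-0.805,-0.594,0.012],"roll":-0.336,"hand":1},{"slide":[-0.805,-0.594,0.012],"roll":-0.336,"hand":1},{"slide":[-0.805,-0.594,0.012],"roll":-0.336,"hand":1}]'
python3 - <<'E'
from h import *
t=img("top");h=masks("top",t)
for lo,w in((80,20),(90,100)):
    m=((h[...,2]-lo)/w).clip(0,1)*((85-h[...,1])/60).clip(0,1)
    k=np.zeros_like(m);k[205:245,360:420]=m[205:245,360:420]
    show(rect(k,"top",.1,15));print()
plan((.4953,-.2966,.18,106.5))
E
```

```text
time_s: 37.8
eef_pos: [0.5685, -0.2058, 0.1799]
orientation: [-179.9, -0.0, 96.7]
wrist_force: [0.4, 1.0, 0.4]
opening: 0.999
655.5 464.3 -269.6 101.4 71.9 -89.8 [376.0, 235.0]
1130.7 487.6 -298.8 180.6 68.2 67.3 [395.0, 225.0]

100.3 452.7 -370.3 59.4 24.7 -29.9 [416.0, 237.0]
166.0 509.8 -250.5 74.1 33.1 66.7 [371.0, 215.0]

[-0.69, -0.706, 0.001] -0.341 4
--
```

```bash
python3 -m jog '[{"slide":[-0.69,-0.706,0],"roll":-0.341,"hand":1},{"slide":[-0.69,-0.706,0],"roll":-0.341,"hand":1},{"slide":[-0.69,-0.706,0],"roll":-0.341,"hand":1},{"slide":[-0.69,-0.706,0],"roll":-0.341,"hand":1}]'
python3 - <<'E'
from h import *
for im in (cv2.imread("pics/scene0.png")[:,:,::-1].copy(),img("scene")):
    h=masks("scene",im);m=((h[...,0]<8)|(h[...,0]>172))&(h[...,1]>150);m[:270]=0;m[325:]=0;m[:,:170]=0;m[:,215:]=0
    print(m.sum(),np.argwhere(m).mean(0))
plan((.4953,-.2966,.118,106.5),(.4953,-.2966,.058,106.5))
E
```

```text
time_s: 38.35
eef_pos: [0.4972, -0.295, 0.1806]
orientation: [-180.0, -0.1, 106.6]
wrist_force: [-0.2, 0.3, 0.2]
opening: 1.002
81 [300.81481481 195.0617284 ]
80 [300.85  195.075]
[-0.01, -0.021, 0.523] 0.007 3
--
[0.0, 0.0, 0.5] -0.0 3
--
```

Red is unmoved. Grasp.

```bash
python3 -m jog '[{"slide":[-0.005,-0.01,0.4],"roll":0,"hand":1},{"slide":[-0.005,-0.01,0.7],"roll":0,"hand":1},{"slide":[-0.005,-0.01,0.9],"roll":0,"hand":1},{"slide":[-0.005,-0.01,1],"roll":0,"hand":1},{"slide":[-0.005,-0.01,1],"roll":0,"hand":1}]'
python3 -m jog '[{"slide":[0,0,0.015],"roll":0,"hand":0},{"slide":[0,0,0.015],"roll":0,"hand":-1},{"slide":[0,0,0.015],"roll":0,"hand":-1},{"slide":[0,0,0.015],"roll":0,"hand":-1},{"slide":[0,0,0.015],"roll":0,"hand":-1}]' 80
python3 -m jog '[{"slide":[0,0,-0.3],"roll":0,"hand":-1},{"slide":[0,0,-0.8],"roll":0,"hand":-1},{"slide":[0,0,-1],"roll":0,"hand":-1},{"slide":[0,0,-1],"roll":0,"hand":-1}]'
python3 - <<'E'
from h import *
x,y=st(0,-.15);plan((x,y,.195,87.23))
E
```

```text
time_s: 39.02
eef_pos: [0.496, -0.2959, 0.0609]
orientation: [-180.0, -0.0, 106.7]
wrist_force: [0.3, -0.3, 0.4]
opening: 1.001
time_s: 39.65
eef_pos: [0.4956, -0.2969, 0.0598]
orientation: [180.0, 0.0, 106.6]
wrist_force: [-1.6, -1.1, 6.0]
opening: 0.115
time_s: 40.15
eef_pos: [0.4962, -0.2971, 0.181]
orientation: [179.9, 0.1, 106.6]
wrist_force: [0.1, -0.5, -2.1]
opening: 0.12
[0.271, 0.716, -0.058] 0.339 3
[0.388, 0.66, -0.058] 0.339 3
--
```

```bash
python3 -m jog '[{"slide":[0.271,0.716,-0.07],"roll":0.339,"hand":-1},{"slide":[0.271,0.716,-0.07],"roll":0.339,"hand":-1},{"slide":[0.271,0.716,-0.07],"roll":0.339,"hand":-1}]'
python3 -m jog '[{"slide":[0.388,0.66,-0.045],"roll":0.339,"hand":-1},{"slide":[0.388,0.66,-0.045],"roll":0.339,"hand":-1},{"slide":[0.388,0.66,-0.045],"roll":0.339,"hand":-1},{"slide":[0.388,0.66,-0.045],"roll":0.339,"hand":-1}]'
python3 - <<'E'
from h import *
x,y=st(0,-.15);plan((x,y,.110,87.23))
E
```

```text
time_s: 40.52
eef_pos: [0.5695, -0.2392, 0.1857]
orientation: [-179.9, -0.1, 97.1]
wrist_force: [0.0, -0.4, -1.1]
opening: 0.12
time_s: 41.02
eef_pos: [0.6408, -0.1856, 0.192]
orientation: [-179.9, -0.0, 87.2]
wrist_force: [-1.2, -1.1, -1.6]
opening: 0.118
[0.001, 0.012, 0.683] -0.0 3
--
```

```bash
python3 -m jog '[{"slide":[0.001,0.01,0.3],"roll":0,"hand":-1},{"slide":[0.001,0.01,0.56],"roll":0,"hand":-1},{"slide":[0.001,0.01,0.6],"roll":0,"hand":-1},{"slide":[0.001,0.01,0.64],"roll":0,"hand":-1},{"slide":[0.001,0.01,0.68],"roll":0,"hand":-1},{"slide":[0.001,0.01,0.68],"roll":0,"hand":-1}]' 100
python3 -m jog '[{"slide":[0,0,0.04],"roll":0,"hand":-1},{"slide":[0,0,0.08],"roll":0,"hand":-1},{"slide":[0,0,0.12],"roll":0,"hand":-1},{"slide":[0,0,0.12],"roll":0,"hand":-1}]'
```

```text
time_s: 41.78
eef_pos: [0.6429, -0.1852, 0.112]
orientation: [180.0, 0.0, 87.2]
wrist_force: [0.7, 0.2, -1.6]
opening: 0.111
time_s: 42.28
eef_pos: [0.6426, -0.1849, 0.0966]
orientation: [-179.9, -0.0, 87.2]
wrist_force: [-1.5, -0.1, -3.0]
opening: 0.11
```

```bash
python3 -m jog '[{"slide":[0,0,0.025],"roll":0,"hand":-1},{"slide":[0,0,0.05],"roll":0,"hand":-1},{"slide":[0,0,0.075],"roll":0,"hand":-1},{"slide":[0,0,0.1],"roll":0,"hand":-1},{"slide":[0,0,0.1],"roll":0,"hand":-1}]'
python3 -m jog '[{"slide":[0,0,0.025],"roll":0,"hand":-1},{"slide":[0,0,0.05],"roll":0,"hand":-1},{"slide":[0,0,0.075],"roll":0,"hand":-1},{"slide":[0,0,0.1],"roll":0,"hand":-1},{"slide":[0,0,0.1],"roll":0,"hand":-1}]'
python3 -m jog '[{"slide":[0,0,0.02],"roll":0,"hand":-1},{"slide":[0,0,0.035],"roll":0,"hand":-1},{"slide":[0,0,0.055],"roll":0,"hand":-1},{"slide":[0,0,0.065],"roll":0,"hand":-1},{"slide":[0,0,0.065],"roll":0,"hand":-1}]'
```

```text
time_s: 42.9
eef_pos: [0.643, -0.1854, 0.087]
orientation: [179.9, 0.1, 87.2]
wrist_force: [-7.7, 0.6, 15.9]
opening: 0.115
time_s: 43.52
eef_pos: [0.643, -0.1853, 0.0742]
orientation: [180.0, 0.0, 87.2]
wrist_force: [-5.4, 0.3, 8.6]
opening: 0.112
time_s: 44.15
eef_pos: [0.6432, -0.1853, 0.0679]
orientation: [179.9, 0.1, 87.2]
wrist_force: [-10.7, 4.2, 25.2]
opening: 0.113
```

```bash
python3 -m jog '[{"slide":[0,0,0.015],"roll":0,"hand":-1},{"slide":[0,0,0.015],"roll":0,"hand":-1}]'
python3 -m jog '[{"slide":[0,0,-0.03],"roll":0,"hand":-1},{"slide":[0,0,-0.03],"roll":0,"hand":1},{"slide":[0,0,-0.03],"roll":0,"hand":1},{"slide":[0,0,-0.03],"roll":0,"hand":1},{"slide":[0,0,-0.4],"roll":0,"hand":1},{"slide":[0,0,-0.8],"roll":0,"hand":1},{"slide":[0,0,-1],"roll":0,"hand":1},{"slide":[0,0,-1],"roll":0,"hand":1}]'
python3 - <<'E'
from h import *
survey()
t=img("top");h=masks("top",t);print("meter");show(tops("top",t,(145,200,178,262),.005,sub=30))
k=(h[...,2]<60).astype(float);k[:240]=0;k[262:]=0;k[:,:150]=0;k[:,180:]=0
print("black");show(rect(k,"top",.045,8))
a=cv2.resize(t[110:190,195:385,::-1],None,fx=4,fy=4,interpolation=cv2.INTER_CUBIC);cv2.imwrite("pics/rk.png",a)
E
```

```text
time_s: 44.4
eef_pos: [0.6436, -0.1854, 0.0679]
orientation: [179.8, 0.1, 87.2]
wrist_force: [-17.7, 5.2, 43.0]
opening: 0.114
time_s: 45.4
eef_pos: [0.6436, -0.1853, 0.1857]
orientation: [179.8, 0.1, 87.2]
wrist_force: [-0.2, -0.3, -1.1]
opening: 1.004
tops
113.8 402.1 -110.0 91.9 39.4 -88.3 [319.0, 257.0]
187.2 430.5 282.3 54.5 26.4 13.4 [164.0, 237.0]
164.3 481.4 294.6 44.6 26.1 13.9 [160.0, 218.0]
200.8 544.6 -337.9 61.8 36.4 -29.2 [405.0, 203.0]
in rack
100.4 651.4 -39.6 60.7 16.0 83.8 [293.0, 158.0]
latch [-41.   74.4] 9
latch [-31.8  -0.3] 22
latch [-41.7 149.6] 10
latch [-31.6  73.5] 23
latch [-31.8 149.2] 22
meter
187.5 438.7 307.8 59.5 29.2 13.4 [164.0, 237.0]
164.2 494.5 321.1 48.8 28.6 13.9 [160.0, 218.0]
black
99.5 398.3 292.2 32.2 26.3 13.5 [164.0, 252.0]
```

View pics/rk.png

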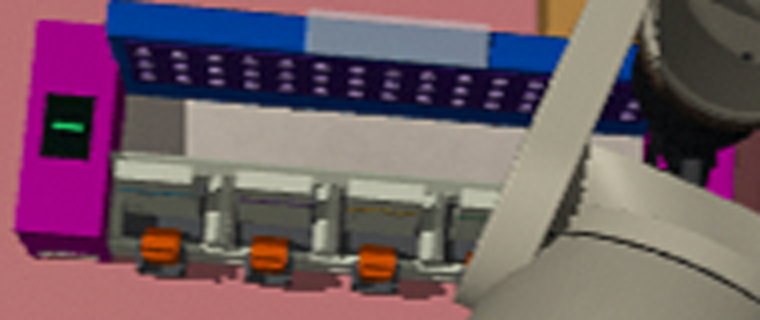

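```bash
python3 - <<'E'
from h import *
plan((.3995,.2985,.19,13.4))
E
```

```text
[0.785, -0.444, -0.012] 0.515 3
[0.646, -0.629, -0.012] 0.515 3
[0.464, -0.773, -0.012] 0.515 3
[0.252, -0.866, -0.012] 0.515 3
[0.023, -0.902, -0.012] 0.515 3
--
```

```bash
python3 -m jog '[{"slide":[0.785,-0.444,-0.012],"roll":0.515,"hand":1},{"slide":[0.785,-0.444,-0.012],"roll":0.515,"hand":1},{"slide":[0.785,-0.444,-0.012],"roll":0.515,"hand":1}]'
python3 -m jog '[{"slide":[0.646,-0.629,-0.012],"roll":0.515,"hand":1},{"slide":[0.646,-0.629,-0.012],"roll":0.515,"hand":1},{"slide":[0.646,-0.629,-0.012],"roll":0.515,"hand":1}]'
python3 -m jog '[{"slide":[0.464,-0.773,-0.012],"roll":0.515,"hand":1},{"slide":[0.464,-0.773,-0.012],"roll":0.515,"hand":1},{"slide":[0.464,-0.773,-0.012],"roll":0.515,"hand":1}]'
python3 -m jog '[{"slide":[0.252,-0.866,-0.012],"roll":0.515,"hand":1},{"slide":[0.252,-0.866,-0.012],"roll":0.515,"hand":1},{"slide":[0.252,-0.866,-0.012],"roll":0.515,"hand":1}]'
python3 -m jog '[{"slide":[0.023,-0.902,-0.012],"roll":0.515,"hand":1},{"slide":[0.023,-0.902,-0.012],"roll":0.515,"hand":1},{"slide":[0.023,-0.902,-0.012],"roll":0.515,"hand":1},{"slide":[0.023,-0.902,-0.012],"roll":0.515,"hand":1}]'
python3 - <<'E'
from h import *
plan((.3995,.2985,.08,13.4),(.3995,.2985,.005,13.4));print(env.sense()["qpos"])
# rack check while arm is away
survey()
E
```

```text
time_s: 45.88
eef_pos: [0.5929, -0.0859, 0.1843]
orientation: [-179.9, -0.0, 72.6]
wrist_force: [-0.3, -0.2, 0.3]
opening: 0.998
time_s: 46.25
eef_pos: [0.5446, 0.0101, 0.1859]
orientation: [-179.9, 0.0, 57.8]
wrist_force: [0.4, -0.9, 1.4]
opening: 1.001
time_s: 46.62
eef_pos: [0.4963, 0.1063, 0.1875]
orientation: [-180.0, 0.0, 43.1]
wrist_force: [0.4, -0.6, -0.3]
opening: 0.997
time_s: 47.0
eef_pos: [0.4479, 0.2029, 0.1889]
orientation: [-180.0, 0.0, 28.3]
wrist_force: [0.7, -0.2, 0.4]
opening: 1.002
time_s: 47.5
eef_pos: [0.4006, 0.2973, 0.1903]
orientation: [179.9, 0.0, 13.5]
wrist_force: [-0.1, -0.1, -0.6]
opening: 0.997
[-0.006, -0.012, 0.919] 0.005 4
--
[0.0, 0.0, 0.625] -0.0 3
--
[ 2.77493884e+01 -4.38198533e-02  9.39020455e+01 -3.97982564e-02
  8.61936291e+01  1.04211210e+02]
tops
166.3 481.3 294.4 44.9 26.4 13.4 [160.0, 218.0]
in rack
latch [ -31.8 -148.4] 26
latch [-31.2 -74.8] 24
latch [-34.7  -0.7] 32
latch [-41.7 149.6] 10
latch [-35.2  73.5] 35
latch [-31.8 149.2] 22
```

```bash
python3 -m jog '[{"slide":[-0.006,-0.012,0.4],"roll":0,"hand":0},{"slide":[-0.006,-0.012,0.8],"roll":0,"hand":-0.1},{"slide":[-0.006,-0.012,1],"roll":0,"hand":-0.1},{"slide":[-0.006,-0.012,1],"roll":0,"hand":-0.1}]'
python3 -m jog '[{"slide":[0,0,0.2],"roll":0,"hand":-0.1},{"slide":[0,0,0.35],"roll":0,"hand":-0.1},{"slide":[0,0,0.4],"roll":0,"hand":-0.1},{"slide":[0,0,0.4],"roll":0,"hand":-0.1}]'
python3 - <<'E'
from h import *
print(ray("top",[[195,266]],.042))
plan((.3995,.2985,.005,13.4))
a=img("scene");cv2.imwrite("pics/m1.png",cv2.resize(a[110:230,240:400,::-1],None,fx=4,fy=4,interpolation=cv2.INTER_CUBIC))
E
```

```text
time_s: 48.05
eef_pos: [0.3986, 0.2978, 0.0694]
orientation: [179.9, 0.2, 13.4]
wrist_force: [-0.1, 0.3, 0.2]
opening: 0.448
time_s: 48.55
eef_pos: [0.3991, 0.2993, 0.0236]
orientation: [-180.0, -0.0, 13.4]
wrist_force: [-0.2, 0.1, 0.1]
opening: 0.451
[[0.36211335 0.20832363 0.042     ]]
[0.001, 0.007, 0.155] 0.001 2
--
```

View pics/m1.png

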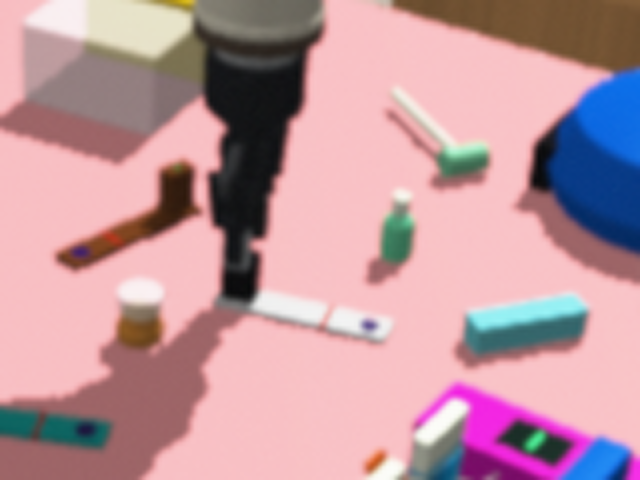

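```bash
python3 -m jog '[{"slide":[0,0.005,0.06],"roll":0,"hand":-0.1},{"slide":[0,0.005,0.12],"roll":0,"hand":-0.1},{"slide":[0,0.005,0.155],"roll":0,"hand":-0.1},{"slide":[0,0.005,0.155],"roll":0,"hand":-0.1}]'
python3 -m jog '[{"slide":[0,0,0],"roll":0,"hand":-0.5},{"slide":[0,0,0],"roll":0,"hand":-1},{"slide":[0,0,0],"roll":0,"hand":-1},{"slide":[0,0,0],"roll":0,"hand":-1},{"slide":[0,0,0],"roll":0,"hand":-1}]' 60
python3 - <<'E'
from h import *
for d in(-.107-.06,):
    x,y=st(d,.2175);plan((x,y,.012,-2.77))
x,y=st(-.107,.2175);print(x,y)
E
```

```text
time_s: 49.1
eef_pos: [0.3984, 0.2988, 0.0038]
orientation: [180.0, 0.0, 13.5]
wrist_force: [0.3, -0.1, -0.1]
opening: 0.447
time_s: 49.72
eef_pos: [0.3987, 0.299, 0.0044]
orientation: [-180.0, -0.0, 13.5]
wrist_force: [-0.8, 0.2, 6.3]
opening: 0.171
[0.277, 0.535, -0.032] 0.283 3
[0.35, 0.49, -0.032] 0.283 3
--
0.553168234211786 0.18668528238459123
```

```bash
python3 -m jog '[{"slide":[0,0,-0.05],"roll":0,"hand":-1},{"slide":[0,0,-0.05],"roll":0,"hand":-1}]'
python3 - <<'E'
from h import *
x,y=st(-.167,.2175);plan((x,y,.010,-2.77))
E
```

```text
time_s: 49.98
eef_pos: [0.3987, 0.2989, 0.0106]
orientation: [-180.0, -0.0, 13.5]
wrist_force: [0.7, -0.1, -1.6]
opening: 0.17
[0.277, 0.535, 0.003] 0.283 3
[0.35, 0.49, 0.003] 0.283 3
--
```

```bash
python3 -m jog '[{"slide":[0.277,0.535,0],"roll":0.283,"hand":-1},{"slide":[0.277,0.535,0],"roll":0.283,"hand":-1},{"slide":[0.277,0.535,0],"roll":0.283,"hand":-1}]'
python3 -m jog '[{"slide":[0.35,0.49,0.003],"roll":0.283,"hand":-1},{"slide":[0.35,0.49,0.003],"roll":0.283,"hand":-1},{"slide":[0.35,0.49,0.003],"roll":0.283,"hand":-1},{"slide":[0.35,0.49,0.003],"roll":0.283,"hand":-1}]'
python3 - <<'E'
from h import *
x,y=st(-.167,.2175);plan((x,y,.0065,-2.77))
t=img("top");print("meter");show(tops("top",t,(180,165,240,262),.008,sub=30))
a=img("scene");cv2.imwrite("pics/m2.png",cv2.resize(a[150:260,270:420,::-1],None,fx=5,fy=5,interpolation=cv2.INTER_CUBIC))
E
```

```text
time_s: 50.35
eef_pos: [0.4459, 0.2438, 0.01]
orientation: [180.0, 0.0, 5.3]
wrist_force: [-0.5, 0.6, -1.3]
opening: 0.173
time_s: 50.85
eef_pos: [0.4922, 0.1906, 0.0098]
orientation: [-180.0, 0.0, -2.7]
wrist_force: [-0.2, -0.2, -1.2]
opening: 0.175
[0.009, 0.008, 0.027] 0.004 2
--
meter
171.7 397.5 162.9 48.1 33.8 14.2 [215.0, 253.0]
540.9 578.0 238.5 88.8 69.0 8.1 [190.0, 191.0]
```

View pics/m2.png

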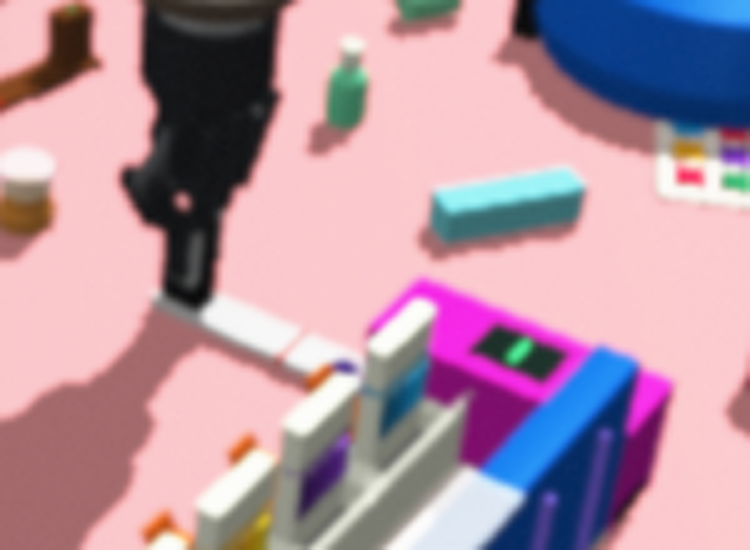

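```bash
python3 -m jog '[{"slide":[0.009,0.008,0.03],"roll":0,"hand":-1},{"slide":[0.08,0.008,0.03],"roll":0,"hand":-1},{"slide":[0.15,0.008,0.03],"roll":0,"hand":-1},{"slide":[0.22,0.008,0.03],"roll":0,"hand":-1},{"slide":[0.22,0.008,0.03],"roll":0,"hand":-1}]'
python3 - <<'E'
from h import *
x,y=st(-.107,.2175);plan((x,y,.006,-2.77))
E
```

```text
time_s: 51.58
eef_pos: [0.5201, 0.1872, 0.0062]
orientation: [180.0, 0.0, -2.8]
wrist_force: [-0.3, 0.5, -1.0]
opening: 0.172
[0.276, -0.009, 0.001] -0.0 2
--
```

```bash
python3 -m jog '[{"slide":[0.07,-0.006,0],"roll":0,"hand":-1},{"slide":[0.14,-0.006,0],"roll":0,"hand":-1},{"slide":[0.21,-0.006,0],"roll":0,"hand":-1},{"slide":[0.27,-0.006,0],"roll":0,"hand":-1},{"slide":[0.27,-0.006,0.01],"roll":0,"hand":-1}]'
python3 - <<'E'
from h import *
x,y=st(-.107,.2175);plan((x,y,.0045,-2.77))
im=img("scene");h=masks("scene",im)
# red line pixels + projected mouth edge
r=((h[...,0]<10)|(h[...,0]>170))&(h[...,1]>110);r[:200]=0;r[245:]=0;r[:,:310]=0;r[:,360:]=0
print([(a,b) for b,a in np.argwhere(r)][:40])
for yy in(.2035,.2175,.2315): print(proj("scene",np.r_[st(-.035,yy),.006]).round(1))
cv2.imwrite("pics/m3.png",cv2.resize(im[180:260,290:400,::-1],None,fx=7,fy=7,interpolation=cv2.INTER_CUBIC))
E
```

```text
time_s: 52.2
eef_pos: [0.5523, 0.1864, 0.005]
orientation: [180.0, -0.0, -2.8]
wrist_force: [0.2, -0.4, -1.2]
opening: 0.17
[0.007, -0.003, 0.004] -0.0 2
--
[(np.int64(335), np.int64(223)), (np.int64(331), np.int64(226)), (np.int64(331), np.int64(227)), (np.int64(318), np.int64(236)), (np.int64(319), np.int64(236)), (np.int64(317), np.int64(237)), (np.int64(318), np.int64(237)), (np.int64(319), np.int64(237)), (np.int64(320), np.int64(237)), (np.int64(316), np.int64(238)), (np.int64(317), np.int64(238)), (np.int64(320), np.int64(238)), (np.int64(315), np.int64(239)), (np.int64(316), np.int64(239)), (np.int64(315), np.int64(240)), (np.int64(316), np.int64(240)), (np.int64(315), np.int64(241)), (np.int64(316), np.int64(241)), (np.int64(315), np.int64(242)), (np.int64(316), np.int64(242))]
[[345.1 231.1]]
[[347.7 228.6]]
[[350.2 226.2]]
```

View pics/m3.png

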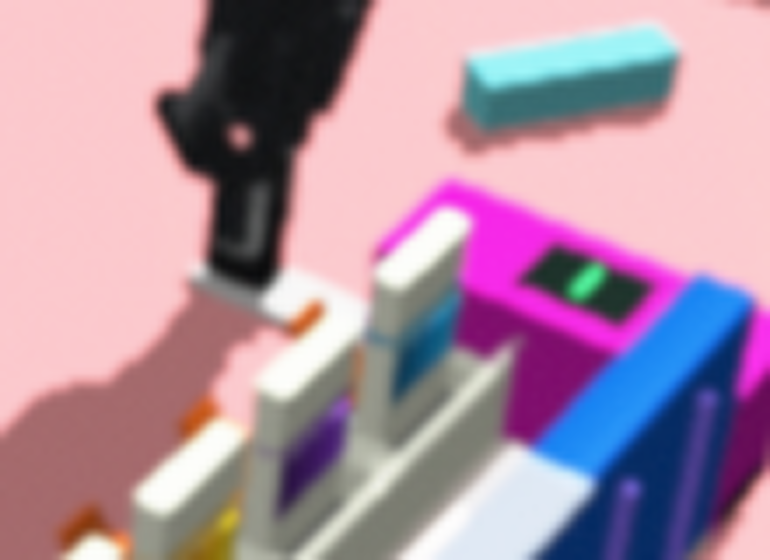

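```bash
python3 -m jog '[{"slide":[0.006,-0.003,0.005],"roll":0,"hand":-1},{"slide":[0.006,-0.003,0.005],"roll":0,"hand":-0.1},{"slide":[0.006,-0.003,0.005],"roll":0,"hand":-0.1},{"slide":[0.006,-0.003,0.005],"roll":0,"hand":-0.1},{"slide":[0.006,-0.003,-0.4],"roll":0,"hand":-0.1},{"slide":[0.006,-0.003,-0.9],"roll":0,"hand":-0.1},{"slide":[0.006,-0.003,-1],"roll":0,"hand":-0.1},{"slide":[0.006,-0.003,-1],"roll":0,"hand":-0.1}]'
python3 - <<'E'
from h import *
plan((.5,-.1,.2,40))
E
```

```text
time_s: 53.25
eef_pos: [0.5528, 0.1869, 0.1255]
orientation: [-180.0, -0.1, -2.8]
wrist_force: [-0.1, -0.7, -0.9]
opening: 0.451
[-0.108, 0.803, -0.207] -0.498 3
[-0.303, 0.752, -0.207] -0.498 3
[-0.478, 0.654, -0.207] -0.498 3
--
```

```bash
python3 -m jog '[{"slide":[-0.2,0.4,-0.5],"roll":-0.498,"hand":-0.1},{"slide":[-0.3,0.803,-0.5],"roll":-0.498,"hand":-0.1},{"slide":[-0.3,0.803,-0.5],"roll":-0.498,"hand":-0.1}]'
python3 -m jog '[{"slide":[-0.303,0.752,-0.1],"roll":-0.498,"hand":-0.1},{"slide":[-0.303,0.752,-0.1],"roll":-0.498,"hand":-0.1},{"slide":[-0.303,0.752,-0.1],"roll":-0.498,"hand":-0.1}]'
python3 -m jog '[{"slide":[-0.478,0.654,0],"roll":-0.498,"hand":-0.1},{"slide":[-0.478,0.654,0],"roll":-0.498,"hand":-0.1},{"slide":[-0.478,0.654,0],"roll":-0.498,"hand":-0.1},{"slide":[-0.478,0.654,0],"roll":-0.498,"hand":-0.1}]'
python3 - <<'E'
from h import *
t=img("top")
cv2.imwrite("pics/m4.png",cv2.resize(t[150:230,180:250,::-1],None,fx=7,fy=7,interpolation=cv2.INTER_CUBIC))
h=masks("top",t);r=((h[...,0]<10)|(h[...,0]>170))&(h[...,1]>115);r[:165]=0;r[200:]=0;r[:,:195]=0;r[:,228:]=0
print(np.argwhere(r).tolist()[:40]);print([proj("top",np.r_[st(-.035,v),.005]).round(1).tolist() for v in(.2035,.2315)])
for rr in tops("top",t,(190,165,232,215),.005,sub=20):
    v=np.array(rr[1:3])/1000-SO;print(1000*v@np.array([[np.cos(A),-np.sin(A)],[np.sin(A),np.cos(A)]]),rr)
survey()
E
```

```text
time_s: 53.62
eef_pos: [0.5112, 0.0897, 0.1847]
orientation: [180.0, 0.0, 11.4]
wrist_force: [0.5, 0.9, 0.1]
opening: 0.448
time_s: 54.0
eef_pos: [0.4939, -0.0051, 0.1957]
orientation: [-180.0, 0.1, 25.7]
wrist_force: [-1.0, 0.9, -0.2]
opening: 0.451
time_s: 54.5
eef_pos: [0.4769, -0.098, 0.196]
orientation: [-179.9, 0.0, 40.0]
wrist_force: [0.6, 0.9, -0.4]
opening: 0.451
[[174, 203], [174, 205], [174, 206], [174, 207], [174, 208], [174, 209], [174, 210], [174, 211], [174, 213], [174, 214], [174, 215], [174, 216], [175, 218], [175, 223], [185, 217], [186, 217], [195, 211], [195, 216]]
[[[216.8, 174.1]], [[207.0, 173.3]]]
[-64.19217887 217.16505798] (152.08333333333334, 595.9098510742188, 184.28196716308594, 54.27464294433594, 27.838422775268555, -2.3913421630859375, [212.0, 184.0])
tops
975.0 474.1 -288.8 200.8 37.4 -20.3 [387.0, 229.0]
529.7 531.8 -206.5 166.3 52.2 -88.0 [357.0, 201.0]
996.8 465.8 -26.8 199.6 37.4 -20.6 [286.0, 229.0]
in rack
75.2 651.5 -33.2 46.5 13.7 88.1 [290.0, 157.0]
88.8 654.7 36.7 55.7 13.6 87.5 [263.0, 155.0]
latch [-41.   74.4] 9
latch [-31.9   2.2] 14
latch [-41.5 149.6] 9
latch [-31.6  73.7] 22
latch [-31.8 149.2] 22
```

View pics/m4.png

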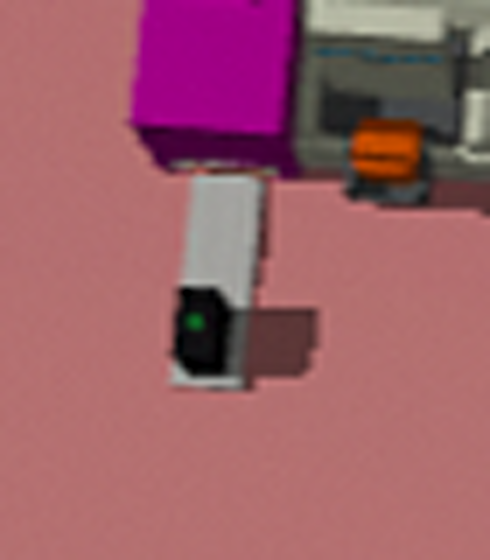

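```bash
python3 - <<'E'
from h import *
t=np.mean([img("top").astype(float) for _ in range(4)],0)
for c in (202,203,204,205,206,208,210,212,214,216,218,219,220,221):
    print(c,[tuple(int(v) for v in t[r,c]) for r in range(170,179)])
z=np.r_[st(-.035,.2175),.0];print([proj("top",np.r_[st(-.035,v),0]).round(1).tolist() for v in(.1885,.2175,.2465)])
E
```

```text
202 [(66, 0, 55), (64, 0, 54), (64, 0, 54), (108, 40, 74), (174, 104, 108), (181, 112, 112), (179, 111, 111), (180, 110, 111), (179, 110, 111)]
203 [(68, 0, 56), (68, 1, 56), (65, 0, 54), (68, 6, 55), (133, 69, 83), (184, 114, 113), (180, 111, 111), (179, 110, 110), (180, 111, 111)]
204 [(67, 0, 56), (68, 0, 56), (68, 8, 57), (82, 51, 73), (88, 37, 54), (185, 115, 113), (180, 110, 112), (179, 110, 111), (180, 110, 111)]
205 [(69, 1, 57), (69, 0, 56), (68, 19, 57), (102, 87, 91), (123, 58, 78), (185, 114, 114), (181, 110, 111), (179, 109, 109), (180, 110, 110)]
206 [(67, 1, 56), (67, 0, 55), (68, 25, 56), (120, 110, 103), (134, 70, 81), (185, 112, 113), (179, 116, 117), (179, 116, 115), (178, 115, 115)]
208 [(68, 1, 56), (67, 0, 56), (69, 11, 56), (109, 72, 77), (170, 92, 86), (163, 170, 166), (162, 165, 162), (161, 164, 160), (162, 164, 160)]
210 [(68, 0, 56), (68, 0, 56), (74, 26, 62), (129, 113, 114), (85, 39, 35), (164, 169, 164), (161, 162, 157), (160, 161, 157), (160, 161, 156)]
212 [(68, 1, 56), (69, 0, 57), (72, 13, 60), (113, 73, 98), (85, 53, 48), (169, 172, 167), (166, 164,
[... 221 characters left out ...]
8), (86, 28, 70), (111, 68, 56), (142, 116, 110), (152, 156, 152), (152, 153, 149), (145, 142, 140)]
218 [(66, 0, 54), (64, 0, 52), (66, 0, 54), (71, 23, 60), (110, 105, 90), (121, 58, 69), (140, 81, 82), (137, 78, 79), (139, 80, 81)]
219 [(67, 1, 56), (66, 2, 54), (62, 0, 51), (69, 14, 57), (93, 72, 75), (140, 65, 90), (188, 115, 116), (185, 113, 115), (183, 112, 113)]
220 [(63, 0, 51), (66, 0, 54), (62, 0, 49), (67, 0, 56), (63, 0, 52), (103, 32, 72), (186, 115, 115), (181, 110, 112), (180, 110, 111)]
221 [(66, 25, 55), (63, 17, 53), (59, 0, 46), (65, 0, 54), (64, 0, 54), (94, 32, 65), (186, 116, 114), (181, 111, 113), (179, 110, 111)]
[[[222.3, 175.0]], [[212.2, 174.2]], [[202.1, 173.3]]]
```

```bash
python3 - <<'E'
from h import *
t=cv2.imread("pics/top0.png")[:,:,::-1].copy();h=masks("top",t)
g=(h[...,0]>45)&(h[...,0]<80)&(h[...,1]>150);g[:155]=0;g[190:]=0;g[:,:355]=0;g[:,385:]=0
p=np.argwhere(g).mean(0)[::-1];w=ray("top",p,.058)[0];print(g.sum(),p,w)
plan((w[0],w[1],.15,87.2))
E
```

```text
99 [368.64646465 168.34343434] [ 0.64274161 -0.2543811   0.058     ]
[0.11, 0.942, 0.196] -0.822 4
[-0.276, 0.908, 0.196] -0.822 4
--
```

```bash
python3 -m jog '[{"slide":[0.11,0.942,0],"roll":-0.822,"hand":-1},{"slide":[0.11,0.942,0],"roll":-0.822,"hand":-1},{"slide":[0.11,0.942,0],"roll":-0.822,"hand":-1},{"slide":[0.11,0.942,0],"roll":-0.822,"hand":-1}]'
python3 -m jog '[{"slide":[-0.276,0.908,0],"roll":-0.822,"hand":-1},{"slide":[-0.276,0.908,0],"roll":-0.822,"hand":-1},{"slide":[-0.276,0.908,0],"roll":-0.822,"hand":-1},{"slide":[-0.276,0.908,0],"roll":-0.822,"hand":-1},{"slide":[-0.276,0.908,0],"roll":-0.822,"hand":-1}]'
python3 - <<'E'
from h import *
plan((.6427,-.2544,.07,87.2));survey()
E
```

```text
time_s: 55.3
eef_pos: [0.5594, -0.1765, 0.1968]
orientation: [-180.0, -0.0, 63.5]
wrist_force: [0.0, 0.5, -0.3]
opening: 0.003
time_s: 55.92
eef_pos: [0.642, -0.2541, 0.1982]
orientation: [179.9, 0.0, 87.1]
wrist_force: [0.9, -0.7, 0.2]
opening: -0.001
[-0.001, 0.003, 0.534] -0.002 3
[-0.001, 0.003, 0.534] -0.002 3
--
tops
in rack
61.1 644.7 -176.7 37.2 13.5 88.0 [344.0, 162.0]
95.1 647.6 -112.7 56.3 14.8 85.2 [320.0, 160.0]
96.8 651.4 -39.8 59.7 15.7 83.5 [293.0, 158.0]
88.6 654.7 36.5 55.3 13.5 87.3 [263.0, 155.0]
45.4 652.8 -211.9 44.2 20.1 -3.9 [359.0, 160.0]
latch [ -31.7 -149.7] 21
latch [-31.2 -74.8] 22
latch [-41.   74.4] 9
latch [-31.6  -0.5] 20
latch [-41.5 149.6] 9
latch [-31.6  73.5] 23
latch [-31.8 149.2] 22
```

All five latches read shut (x ≈ −31.7, as at the start). Now press the button.

```bash
python3 -m jog '[{"slide":[0,0.003,0.5],"roll":0,"hand":-1},{"slide":[0,0.003,0.9],"roll":0,"hand":-1},{"slide":[0,0.003,1],"roll":0,"hand":-1},{"slide":[0,0.003,1],"roll":0,"hand":-1}]'
python3 -m jog '[{"slide":[0,0,0.08],"roll":0,"hand":-1},{"slide":[0,0,0.16],"roll":0,"hand":-1},{"slide":[0,0,0.2],"roll":0,"hand":-1},{"slide":[0,0,0.2],"roll":0,"hand":-1}]'
python3 -m jog '[{"slide":[0,0,0.02],"roll":0,"hand":-1},{"slide":[0,0,0.04],"roll":0,"hand":-1},{"slide":[0,0,0.04],"roll":0,"hand":-1}]'
```

```text
time_s: 56.48
eef_pos: [0.6431, -0.2551, 0.0783]
orientation: [180.0, 0.0, 87.1]
wrist_force: [1.0, -0.1, 0.6]
opening: 0.002
time_s: 56.98
eef_pos: [0.6427, -0.2551, 0.0527]
orientation: [-180.0, -0.0, 87.1]
wrist_force: [-0.1, 0.0, 0.3]
opening: 0.001
time_s: 57.35
eef_pos: [0.6431, -0.2553, 0.0485]
orientation: [180.0, 0.0, 87.1]
wrist_force: [0.8, -0.2, 2.4]
opening: -0.0
```

```bash
python3 -m jog '[{"slide":[0,0,0.015],"roll":0,"hand":-1},{"slide":[0,0,0.03],"roll":0,"hand":-1},{"slide":[0,0,0.03],"roll":0,"hand":-1}]'
python3 -m jog '[{"slide":[0,0,0.012],"roll":0,"hand":-1},{"slide":[0,0,0.024],"roll":0,"hand":-1},{"slide":[0,0,0.024],"roll":0,"hand":-1}]'
```

```text
time_s: 57.72
eef_pos: [0.643, -0.2553, 0.0448]
orientation: [180.0, 0.0, 87.1]
wrist_force: [1.6, -0.4, 5.2]
opening: -0.002
time_s: 58.1
eef_pos: [0.6433, -0.2554, 0.0441]
orientation: [179.9, 0.1, 87.1]
wrist_force: [-6.2, 2.9, 24.9]
opening: -0.002
```

Fully pressed: it bottomed out at 25 N. Retract and do the last check.

```bash
python3 -m jog '[{"slide":[0,0,-0.2],"roll":0,"hand":-1},{"slide":[0,0,-0.6],"roll":0,"hand":-1},{"slide":[0,0,-1],"roll":0,"hand":-1},{"slide":[0,0,-1],"roll":0,"hand":-1}]'
python3 -m jog '[{"slide":[-0.7,0.2,-0.4],"roll":0,"hand":-1},{"slide":[-0.9,0.3,-0.6],"roll":0,"hand":-1},{"slide":[-0.9,0.3,-0.6],"roll":0,"hand":-1},{"slide":[-0.9,0.3,-0.6],"roll":0,"hand":-1}]'
python3 - <<'E'
from h import *
survey();t=img("top");s=img("scene")
for rr in tops("top",t,(190,165,232,215),.005,sub=20): print("meter",np.round(rr[1:6],1))
a=cv2.resize(t[110:230,150:390,::-1],None,fx=3.2,fy=2.4,interpolation=cv2.INTER_CUBIC);b=cv2.resize(s[150:330,160:400,::-1],None,fx=3.2*.5,fy=1.6)
b=cv2.resize(b,(a.shape[1],300));cv2.imwrite("pics/end.png",np.vstack([a,b]))
E
```

```text
time_s: 58.6
eef_pos: [0.644, -0.2557, 0.1659]
orientation: [179.7, 0.1, 87.1]
wrist_force: [0.5, 0.5, -0.4]
opening: -0.003
time_s: 59.1
eef_pos: [0.6732, -0.3649, 0.2321]
orientation: [-179.9, -0.1, 87.1]
wrist_force: [-1.1, 1.0, -0.5]
opening: 0.005
tops
490.3 401.6 152.1 130.8 54.6 -88.3 [214.0, 254.0]
in rack
81.0 644.3 -184.4 51.9 13.1 87.7 [347.0, 162.0]
87.9 647.4 -112.8 55.1 14.2 85.1 [320.0, 160.0]
89.1 651.1 -40.0 58.9 14.6 83.7 [293.0, 158.0]
81.9 654.5 37.1 53.1 12.9 87.5 [263.0, 155.0]
57.4 658.4 107.8 34.9 14.1 85.7 [237.0, 153.0]
latch [ -31.7 -149.7] 21
latch [-31.7 -74.6] 19
latch [-31.8  -0.5] 19
latch [-31.9  74.6] 18
latch [-31.8 149.2] 21
meter [595.8 184.3  53.9  27.1  -2.6]
```

```bash
python3 -c "
from rig import env
print(env.close_job())"
```

```text
the job is handed in; nothing more can be done
None
```

The job is handed in. All five cassettes (c1–c5, all present) are in slots 1–5 with their painted sides to the lamp, and the UV meter is in its port. I pressed the green start button last, at about 58 s.

**Cassettes:** Each one passed its latch and stopped on the slot floor at the expected height, taking 43–57 N at the end of the press. In the last top-view check all five latches read within about 0.2 mm of their shut position from the start. I took "its own slot" to mean c1 in slot 1 through c5 in slot 5.

**Meter:** From pixel measurements its red line is level with the mouth to within about 1 mm. It had not moved when I rechecked it after the button press.

**Button:** It travelled about 6 mm and bottomed out at 25 N.

**What disagreed or failed:**
- The fingertips sit about 20 mm higher than the reported TCP, so the first grasp closed on nothing. I gripped lower from then on.
- Two estimates of the station's x position differed by 2–4 mm. I used a middle value, and the fits stayed inside the play.
- My final picture could not be viewed because the 16-picture limit was used up, so the last check is by numbers only.

I saw no sign that the knock happened, and nothing touched the jars, bottles, cup or buffer block, though I did not measure those at the end.

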